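Stow the toppled jars in the squeeze-latch case

ROBOT

A 7-joint arm with a two-finger parallel gripper is mounted at the origin on a cart in front of the work surface, level with it; the furniture and walls round the work are solid. World frame = base frame: x ahead of the robot, y to its left, z up, the work surface at z = 0. Lengths are in m, angles in rad, forces in N, time in s.
With the tool pointing down it reaches from about 0.4 to 0.85 m from the base axis. Payload 10.4 kg.
Tool frame: the origin (TCP) lies between the finger pads; the fingertips stand ahead of it and the grasp point (between the pads) lies 5 mm behind it (manip.tip_extent is the z of the fingertips in the tool frame, in m); z points along the fingers, y is the line along which they close (so a half turn about z gives the same grasp; the last joint's range is limited). The gripper opens to 85 mm and grips with 20 to 120 N. Pads are 22 mm wide; open, the fingers measure 114 mm over their backs; the gripper's body (76 mm by 85 mm) begins 54 mm behind the grasp point. The pads swing forward as they close: fully open they stand 13 mm farther back than shut.
Start: joints at [1.078, 0.332, -0.065, 1.46, 0.022, 1.35, -0.088], TCP at [0.283, -0.557, 0.245] pointing down, gripper open.
Joint ranges: [-2.6, 2.6], [-0.5, 2.12], [-1.47, 1.34], [0.16, 2.42], [-1.27, 4.41], [0.06, 2.06], [-2.6, 2.6]. Speed limits (rad/s): [2.22, 2.22, 2.79, 2.79, 3.14, 3.14, 3.14].

INTERFACE

Orientations are given as a unit quaternion [x, y, z, w].
In Python, from workcell import status, viewer, manip gives the robot as it stands.
- The arm moves only by the tool play_rows, never from a script. Its argument "plan" is one flat list of numbers, 7 for each row, row after row: the turn, a rotation vector about the tool's x, y, z in degrees, then the shift along the tool's x, y, z in m, then the opening, from 0 (shut) to 1 (fully open). In form: [ax, ay, az, dx, dy, dz, grip, ax, ay, az, dx, dy, dz, grip, ...]. A call has 1 to 20 rows; each row is the pose to reach, as a shift and turn from the pose commanded when the call began, along the tool's axes at that moment; what a row does not reach only later rows make up. A row lasts 1/8 s, in which the tool goes at most 62.5 mm and 10.7 degrees, less where a joint would pass 70% of its speed; a pose out of reach is approached as far as the arm can. A call with a gripper value outside its range is refused whole. The fingers move at their own pace and stop on an object; "squeeze" is the grip in N (left out, the last holds). Time passes only in rows, so rows that repeat a pose let the fingers close. It gives the time, the measured TCP pose, the force, the opening and the grip force at its end, in the units of the state.
- status.get_obs(): the state, without advancing time (a new reading comes with each control period).
- viewer.camera(name): name is "scene" or "side" or "wrist"; returns the picture (420x560x3 uint8, red, green, blue); there is no depth.
- viewer.camera_model(name): a dict with "fx", "fy", "cx", "cy" (pixels), "R" (3x3) and "t" (3): a world point X has camera coordinates R X + t. Camera axes: x right, y down, z forward; pixel columns grow to the right and rows downward; lengths in m; the calibration is good to about 2 mm. A picture is of the moment at which its call begins: read the wrist's pose just before it. camera_model takes no time and is no camera call; for the wrist camera it gives the pose at the moment of the call.
- manip.hand_in(): hands the job in; it is judged then, once.
The state is a dict: "clock": time; "joint_pos": joint angles; "joint_velocities": joint speeds; "tau": joint torques, N m; "position": TCP position; "ee_rot": TCP orientation; "ft_force": force on the tool from outside, world axes, zero at the start; "torque": the same for the moment, N m; "grip_width": opening from 0.0 (shut) to 1.0 (fully open); "grasp_force": force on a finger pad.
Only numpy, scipy, OpenCV 4.12 (cv2) and the standard library are available. Lean on these libraries where they do the work, as an engineer would, in place of code of your own. Each camera call takes 0.05 s, during which the arm holds its last target. There are 200 camera calls.

TASK

Put the toppled amber jars away in the grey case. Squeeze the two side buttons of its front latch together so that the lid springs open, stand every jar upright on the floor of the tray with the lid open, then lower the lid (do not slam it) and press it home until the latch catches and holds it shut. Leave the other things on the bench where they are.

Things in the scene. Friction and masses are not known exactly. Their poses are not given: they have to be found in the camera images.
- case: grey storage case fixed to the bench; origin at the centre of its underside, x from front (latch) to back (hinge), y along its length, z up. Tray 124 (x) x 298 (y) x 55 mm high, walls 4 mm, floor 5 mm. Closed, the lid reaches 93 mm above the bench and leaves 88 mm above the tray floor
- tray_floor (a point): centre of the tray's inner floor, 5 mm above the bench; axes as the case. Inside 116 (x) x 290 mm (y), no dividers: three jars fit side by side along y, 95 mm apart, on the middle line x = 0 (within 20 mm of it, or the closing lid may catch them)
- latch_mid (a point): midway between the latch buttons, 92 mm before the case's centre, 34 mm above the bench; axes as the case. Black housing 46 (x) x 40 (y) x 52 mm high; a ridged steel button stands out of each y end, outer faces 60 mm apart, each 18 (x) x 22 mm high. Both must be in by over about 5.5 mm at once to free the lid; pinch from above or tilted from the robot's side
- button_left (a joint): travel of the button at +y of the case, 0 out to 0.008 m fully in; spring 1.5 N at rest, 5.5 N fully in; springs back when let go
- button_right (a joint): the same for the button at -y
- lid (a joint): lid angle, 0 closed to 1.7 rad open (just past upright). A hinge spring opens it in about 2 s once both hooks are free and keeps it open; unlatched it never stays shut. Closing takes 2 to 3 N at the tongue, then 10 to 15 N on the tongue to press it home, where the hooks ride over and catch; caught, it rests near 0.003 rad with both buttons out again
- lid_hinge (a point): middle of the hinge line, at the back of the tray 62 mm behind the case's centre, 55 mm above the bench; the line runs along the case's y; axes as the case. To shut the lid, lay closed fingertips in the corner between tongue and lid front wall (on the tongue's back when open) and follow the arc round this line
- lid_tongue (a point): on the upper face of the lid's black tongue, a 5 mm plate 36 mm wide (y) at the middle of the lid's front edge, over the latch when shut. Turns with the lid (axes equal the case's when shut), 150 mm in front of the hinge line and 6 mm above it when shut. The tongue runs 40 mm out from the lid's front wall (outer face 128 mm from the hinge line, 38 mm high)
- jar_1: amber jar, octagonal body 56 mm across flats (61 mm over corners), 60 mm high, flats square to its own x and y axes; round black screw cap (fixed on) 52 mm diameter from 64 to 84 mm; 84 mm tall, 0.2 kg; origin at the centre of its underside, z axis towards the cap. Lies on a flat side at the start, axis 28 mm above the bench, cap roughly to the robot's right. 2 or 3 are there
- jar_2: a jar like jar_1
- jar_3: a jar like jar_1
- sander: cork-brown sanding block, 96 x 117 x 28 mm, bystander
- pattern: small grey-blue resin block with a short pin on top, 56 x 44 x 28 mm, bystander

How it is judged:
By the outcome, as a careful person would: the job done as asked, in the order asked, and still so for the second after the job is handed in, with the robot touching nothing.
Of jar_1, jar_2, jar_3 only 2 to 3 are there at a start; the rules pass over those that are not, and their reading is None.
At some moment in a run one of jar_1, jar_2, jar_3 may be knocked a few centimetres aside while the robot is not near it.
Once in a run the grip may slacken for a moment while it holds something.
It also fails if it takes over 210 s, if anything falls off the work surface, if the arm or the gripper's body presses on something with over 40 N, if the wrist force passes 120 N, or if a joint passes its speed limit or range.

## Working session

There is one attempt and no reset: what is moved stays moved. The work goes in short steps, Python scripts to look and compute and a tool call to move; the robot and the scene stay as the last step left them, time stands still between calls to the robot, and variables do not carry over. Pictures are saved under pics/ and viewed, at most 19 in all, crops included, and the job is handed in when it is done.

Besides the shell and the picture viewer there is one more tool, called after "Emit:" as name(argument=value, ...), one argument or row to a line, values as JSON. play_rows: Moves the arm, as the interface text tells. Its arguments: {"type":"object","properties":{"plan":{"type":"array","items":{"type":"number"}},"squeeze":{"type":"number"}},"required":["plan"]}

```bash
ls; mkdir -p pics; python3 - <<'E'
from workcell import status, viewer, manip
import cv2,numpy as np
o=status.get_obs();print(o); print(manip.tip_extent)
a=[]
for n in("scene","side"):
    im=viewer.camera(n);cv2.imwrite(f"pics/{n}0.png",im[:,:,::-1]);m=viewer.camera_model(n);print(n,m)
E
```

```text
pics
{'clock': 0.0, 'joint_pos': array([ 1.07840863,  0.33285192, -0.06472476,  1.46097941,  0.0215865 ,
        1.34989556, -0.08853217]), 'joint_velocities': array([ 0.00163777,  0.00037841, -0.00035483, -0.00145281,  0.00083236,
        0.00011185, -0.00064815]), 'tau': array([-1.04821986e-03, -6.25448084e+01,  4.88241808e-02, -3.91602802e+01,
        1.61720632e-02,  9.88381886e-03, -2.48782294e-05]), 'position': array([ 0.28277941, -0.55695254,  0.24451025]), 'ee_rot': array([ 9.72537629e-01,  2.32744585e-01, -1.90471397e-04, -6.93931747e-04]), 'ft_force': array([-0.23909084, -0.42778914, -0.03148179]), 'torque': array([-0.01869105, -0.00681239, -0.0035172 ]), 'grasp_force': 0.0, 'grip_width': 0.998641669867691}
0.014
scene {'fx': 520.87343980914, 'fy': 520.87343980914, 'cx': 278.981578728986, 'cy': 208.98409264534806, 'R': array([[-0.70354261, -0.71035195, -0.0206856 ],
       [-0.42312761,  0.44210247, -0.79089091],
       [ 0.57095606, -0.54767281, -0.61160745]]), 't': array([0.40957837, 0.28412987, 0.88278426])}
side {'fx': 428.2580342750097, 'fy': 428.2580342750097, 'cx': 276.87474063378517, 'cy': 210.21912901720933, 'R': array([[ 0.93129862,  0.36403386, -0.01273719],
       [ 0.2007622 , -0.54215392, -0.81594342],
       [-0.30393655,  0.75732983, -0.57799144]]), 't': array([-0.52691206, -0.03146961,  1.19373239])}
```

View pics/scene0.png

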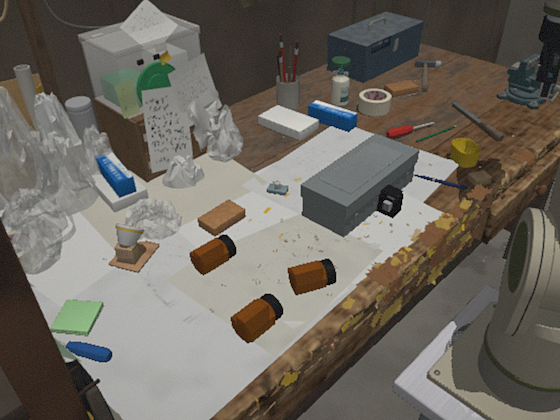

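View pics/side0.png

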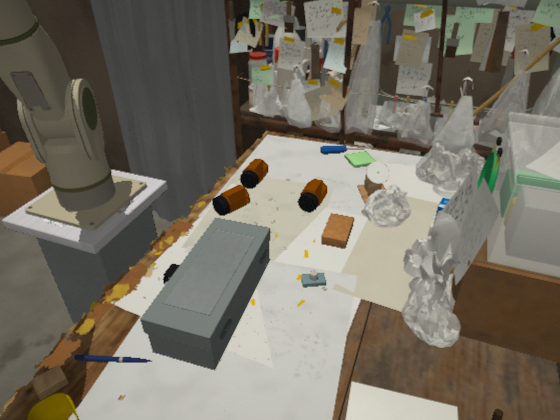

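```bash
cat > h.py <<'E'
from workcell import status, viewer, manip
import cv2,numpy as np
from scipy.spatial.transform import Rotation as Ro
def ray(m,u,v,z):
    C=-m["R"].T@m["t"]; d=m["R"].T@np.array([(u-m["cx"])/m["fx"],(v-m["cy"])/m["fy"],1]); return C+d*(z-C[2])/d[2]
def proj(m,X):
    c=m["R"]@np.array(X)+m["t"]; return np.array([m["fx"]*c[0]/c[2]+m["cx"],m["fy"]*c[1]/c[2]+m["cy"]])
def amber(im,lo=150):
    h=cv2.cvtColor(im,cv2.COLOR_RGB2HSV); k=cv2.inRange(h,(5,lo,40),(18,255,255))
    return cv2.morphologyEx(k,cv2.MORPH_OPEN,np.ones((3,3)))
E
python3 - <<'E'
from h import *
np.set_printoptions(precision=4,suppress=True)
for n,pts in (("scene",[(303,180),(343,205),(418,150),(375,138)]),("side",[(192,220),(270,233),(222,335),(150,318)])):
    m=viewer.camera_model(n); im=cv2.imread(f"pics/{n}0.png")[:,:,::-1].copy()
    print(n,[ray(m,u,v,.093)[:2] for u,v in pts])
    k=amber(im); c,l,s,ce=cv2.connectedComponentsWithStats(k)
    for i in range(1,c):
        if s[i,4]>150:
            (cx,cy),wh,a=cv2.minAreaRect(np.argwhere(l==i)[:,::-1].astype(np.float32))
            print(s[i],(cx,cy),wh,a,ray(m,cx,cy,.03)[:2])
            roi=(l==i)
    # caps: dark pixels near amber
    d=cv2.inRange(im.max(2),0,45); d[:150]=0
    near=cv2.dilate(k,np.ones((25,25)))
    c,l,s,ce=cv2.connectedComponentsWithStats(cv2.morphologyEx(d&near,cv2.MORPH_OPEN,np.ones((3,3))))
    for i in range(1,c):
        if s[i,4]>60: print("cap",s[i],ce[i],ray(m,*ce[i],.028)[:2])
E
```

```text
scene [array([ 0.5767, -0.0749]), array([ 0.4498, -0.0651]), array([ 0.4601, -0.3662]), array([ 0.5728, -0.3411])]
[190 238  39  36 898] (209.95387268066406, 255.66925048828125) (25.675188064575195, 37.45848846435547) 60.2551155090332 [0.589  0.1963]
[288 261  39  33 946] (308.0, 277.0) (27.649059295654297, 36.865413665771484) 75.96376037597656 [0.3989 0.0993]
[ 231  299   45   43 1246] (253.57315063476562, 319.34149169921875) (31.859447479248047, 43.2601318359375) 51.34019470214844 [0.3967 0.2483]
cap [220 235  16  22 172] [228.7209 244.6163] [0.589  0.1449]
cap [322 259  14  26 208] [329.5144 271.1587] [0.3802 0.0555]
cap [262 294  21  24 227] [273.674  304.0881] [0.3981 0.1956]
side [array([ 0.4   , -0.0899]), array([ 0.5797, -0.0725]), array([ 0.6069, -0.346 ]), array([ 0.4765, -0.3577])]
[   0  143   42   42 1074] (19.330772399902344, 162.6461639404297) (40.06321716308594, 41.67566680908203) 82.87498474121094 [-0.2997  0.0539]
[247 159  21  21 263] (258.3360595703125, 167.69671630859375) (18.821422576904297, 16.51675796508789) 39.80556869506836 [0.3994 0.2763]
[303 179  24  23 3
[... 421 characters left out ...]
70.78713989257812, 234.12872314453125) (14.142309188842773, 43.8341178894043) 50.71058654785156 [ 0.3304 -0.085 ]
[118 264  28  25 356] (132.48358154296875, 275.3196716308594) (17.028905868530273, 30.344741821289062) 39.80556869506836 [ 0.3315 -0.2326]
[ 84 302  28  22 272] (98.25000762939453, 311.7500305175781) (14.142135620117188, 28.991378784179688) 45.0 [ 0.3317 -0.3386]
[ 40 338  41  30 560] (60.39869689941406, 353.33489990234375) (18.80571174621582, 45.636009216308594) 40.0302619934082 [ 0.3338 -0.4378]
cap [241 170  18  18 248] [249.2621 178.6774] [0.3987 0.2128]
cap [299 193  19  19 276] [308.221  201.3406] [0.5911 0.1615]
cap [213 196  17  19 241] [221.0083 205.0166] [0.3843 0.067 ]
```

```bash
python3 - <<'E'
import cv2,numpy as np
a=cv2.imread("pics/scene0.png")[125:245,290:430];b=cv2.imread("pics/side0.png")[205:360,130:280]
cv2.imwrite("pics/c.png",np.hstack([cv2.resize(a,(400,343)),np.zeros((343,5,3),np.uint8),cv2.resize(b,(332,343))]))
E
```

```text
(no output)
```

View pics/c.png

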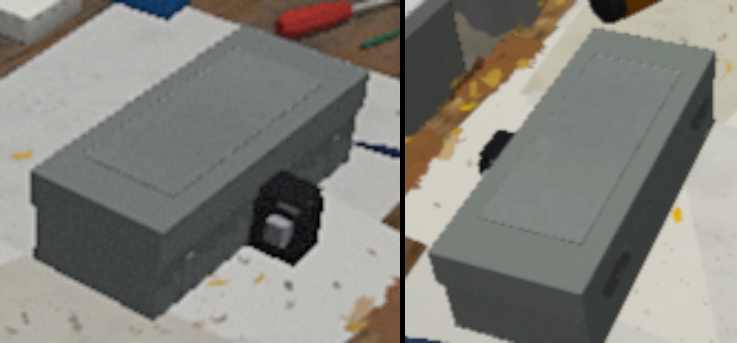

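```bash
python3 - <<'E'
from h import *
np.set_printoptions(precision=4,suppress=True)
for n,pts in (("scene",[(301.2,185.5),(347.1,207.3),(418.5,150.2),(374,134.5)]),("side",[(269.6,228.5),(216.8,218.6),(142.2,318),(210.4,338.3)])):
    m=viewer.camera_model(n)
    P=np.array([ray(m,u,v,.093)[:2] for u,v in pts]);print(n,P,P.mean(0),"ang(x axis)",np.degrees(np.arctan2(*(P[0]+P[3]-P[1]-P[2])[::-1])),np.degrees(np.arctan2(*(P[0]+P[1]-P[2]-P[3])[::-1]))-90)
    print(np.linalg.norm(P-np.roll(P,1,0),axis=1))
w=viewer.camera_model("wrist");o=status.get_obs();R=Ro.from_quat(o["ee_rot"]).as_matrix()
print(w["fx"],w["cx"],w["cy"]); print("cam in tool",R.T@(-w["R"].T@w["t"]-o["position"])); print(w["R"]@R)
E
```

```text
scene [[ 0.5646 -0.0561]
 [ 0.4383 -0.0649]
 [ 0.4587 -0.3662]
 [ 0.5856 -0.3538]] [ 0.5118 -0.2103] ang(x axis) 4.777068437220162 3.9441059069840207
[0.2984 0.1266 0.302  0.1275]
side [[ 0.5731 -0.0584]
 [ 0.4493 -0.0661]
 [ 0.4641 -0.3624]
 [ 0.5924 -0.3584]] [ 0.5197 -0.2113] ang(x axis) 2.6574965701662037 3.2807829201960885
[0.3007 0.124  0.2968 0.1284]
350.5182203230467 281.59984572752785 205.33350961558392
cam in tool [ 0.074  -0.0001 -0.1285]
[[ 0.0004  1.      0.0003]
 [-0.9577  0.0005 -0.2876]
 [-0.2876 -0.0002  0.9577]]
```

```bash
cat >> h.py <<'E'
np.set_printoptions(precision=4,suppress=True)
YAW=np.radians(3.6); CASE=np.array([0.518,-0.211,0.])
def case(x,y,z): return CASE+Ro.from_euler("z",YAW).apply([x,y,z])
def tool(zdir,xdir):
    z=np.array(zdir,float);z/=np.linalg.norm(z);x=np.array(xdir,float);x-=z*(x@z);x/=np.linalg.norm(x)
    return Ro.from_matrix(np.array([x,np.cross(z,x),z]).T)
def goal(*ps):
    "ps: (pos,Rot) -> rows relative to the present pose"
    o=status.get_obs();R=Ro.from_quat(o["ee_rot"])
    for p,Q in ps:
        rv=(R.inv()*Q).as_rotvec(degrees=True);s=R.inv().apply(np.array(p)-o["position"])
        print("row",rv.round(1),s.round(4),"norm",np.linalg.norm(rv).round(),np.linalg.norm(s).round(3))
E
python3 - <<'E'
from h import *
cx=Ro.from_euler("z",YAW).apply([1,0,0])
goal(([.40,-.217,.25],tool([0,0,-1],cx)))
E
```

```text
row [-0.1  0.  23.3] [ 0.2584 -0.2501 -0.0051] norm 23.0 0.36
```

Emit:
play_rows(
  plan=[0, 0, 12, 0.13, -0.125, 0, 1, 0, 0, 23.3, 0.258, -0.25, -0.005, 1, 0, 0, 23.3, 0.258, -0.25, -0.005, 1, 0, 0, 23.3, 0.258, -0.25, -0.005, 1, 0, 0, 23.3, 0.258, -0.25, -0.005, 1, 0, 0, 23.3, 0.258, -0.25, -0.005, 1, 0, 0, 23.3, 0.258, -0.25, -0.005, 1, 0, 0, 23.3, 0.258, -0.25, -0.005, 1, 0, 0, 23.3, 0.258, -0.25, -0.005, 1, 0, 0, 23.3, 0.258, -0.25, -0.005, 1],
)

```text
clock: 1.35
position: [0.3995, -0.2184, 0.2501]
ee_rot: [1.0, 0.031, -0.0, -0.0]
ft_force: [0.2, 0.6, 0.6]
grip_width: 0.998
grasp_force: 0.0
```

```bash
python3 - <<'E'
from h import *
o=status.get_obs();print(o["joint_pos"])
m=viewer.camera_model("wrist");im=viewer.camera("wrist");cv2.imwrite("pics/w1.png",im[:,:,::-1]);np.savez("w1",**m)
print(proj(m,case(-92,0,34)*0+case(-.092,0,.034)),[proj(m,case(-.066,s*.149,.093)).round() for s in(1,-1)],[proj(m,case(-.106,s*.018,.061)).round() for s in(1,-1)],[proj(m,case(-.115,s*.02,.052)).round() for s in(1,-1)])
E
```

```text
[ 0.7044 -0.031  -0.296   1.8638 -0.0094  1.3078 -1.0984]
[282.1266 150.1903] [array([ 95., 128.]), array([469., 127.])] [array([263., 170.]), array([302., 170.])] [array([261., 177.]), array([303., 177.])]
```

View pics/w1.png

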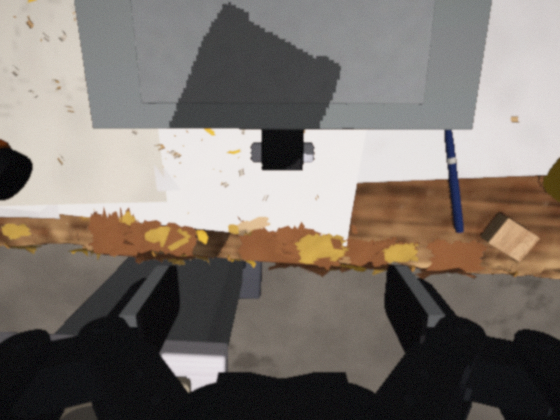

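```bash
python3 - <<'E'
from h import *
cx=Ro.from_euler("z",YAW).apply([1,0,0]);t=np.radians(35)
d=cx*np.sin(t)+np.array([0,0,-np.cos(t)]);Q=tool(d,cx);p=case(-.092,0,.036)+.010*d
print(p,p-.09*d);goal((p-.09*d,Q))
E
```

```text
[ 0.4319 -0.2164  0.0278] [ 0.3804 -0.2197  0.1015]
row [ 0.  35.  -0.1] [-0.0192  0.0002  0.1486] norm 35.0 0.15
```

Emit:
play_rows(
  plan=[0, 10, 0, -0.019, 0, 0.04, 1, 0, 20, 0, -0.019, 0, 0.08, 1, 0, 30, 0, -0.019, 0, 0.12, 1, 0, 35, 0, -0.019, 0, 0.1485, 1, 0, 35, 0, -0.019, 0, 0.1485, 1, 0, 35, 0, -0.019, 0, 0.1485, 1, 0, 35, 0, -0.019, 0, 0.1485, 1, 0, 35, 0, -0.019, 0, 0.1485, 1],
)

```text
clock: 2.4
position: [0.3807, -0.2195, 0.1016]
ee_rot: [0.953, 0.029, 0.301, -0.009]
ft_force: [0.2, -0.1, -0.6]
grip_width: 1.0
grasp_force: 0.0
```

```bash
python3 - <<'E'
from h import *
cx=Ro.from_euler("z",YAW).apply([1,0,0]);t=np.radians(35)
d=cx*np.sin(t)+np.array([0,0,-np.cos(t)]);Q=tool(d,cx);p=case(-.092,0,.036)+.010*d
goal((p,Q)); print(status.get_obs()["joint_pos"])
E
```

```text
row [ 0.  -0.  -0.1] [-0.0004  0.0001  0.0899] norm 0.0 0.09
[ 1.6491 -0.14   -0.8634  2.4162 -1.0423  0.6413  0.071 ]
```

Emit:
play_rows(
  plan=[0, 0, 0, 0, 0, 0.025, 1, 0, 0, 0, 0, 0, 0.045, 1, 0, 0, 0, 0, 0, 0.065, 1, 0, 0, 0, 0, 0, 0.08, 1, 0, 0, 0, 0, 0, 0.09, 1, 0, 0, 0, 0, 0, 0.09, 1],
)

```text
clock: 3.15
position: [0.4327, -0.2155, 0.0279]
ee_rot: [0.953, 0.03, 0.301, -0.01]
ft_force: [-0.4, 0.3, 0.9]
grip_width: 0.999
grasp_force: 0.0
```

```bash
python3 - <<'E'
from h import *
o=status.get_obs();print(o["joint_pos"],o["position"],o["ft_force"])
E
```

```text
[ 1.5263  0.2365 -0.9243  2.3789 -0.9554  0.2496  0.0443] [ 0.4327 -0.2155  0.0279] [-0.4007  0.2943  0.9148]
```

Emit:
play_rows(
  plan=[0, 0, 0, 0, 0, 0, 0.3, 0, 0, 0, 0, 0, 0, 0.3, 0, 0, 0, 0, 0, 0, 0.3, 0, 0, 0, 0, 0, 0, 0.3, 0, 0, 0, 0, 0, 0, 0.3, 0, 0, 0, 0, 0, 0, 0.3, 0, 0, 0, 0, 0, 0, 0.3, 0, 0, 0, 0, 0, 0, 0.3],
  squeeze=30,
)

```text
clock: 4.15
position: [0.4324, -0.2168, 0.0287]
ee_rot: [0.953, 0.03, 0.301, -0.009]
ft_force: [-11.0, 0.3, 14.6]
grip_width: 0.503
grasp_force: 30.8
```

```bash
python3 - <<'E'
from h import *
im=viewer.camera("side");cv2.imwrite("pics/s1.png",im[:,:,::-1])
cv2.imwrite("pics/s1c.png",cv2.resize(im[130:370,100:300,::-1],(500,600)))
E
```

```text
(no output)
```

View pics/s1c.png

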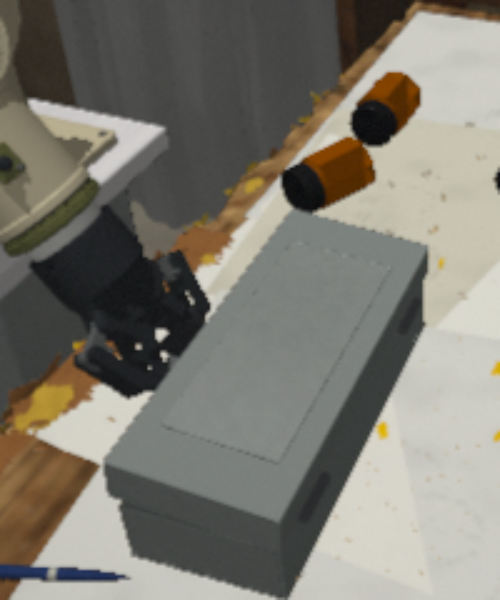

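Emit:
play_rows(
  plan=[0, 0, 0, 0, 0, 0, 0.3, 0, 0, 0, 0, 0, 0, 0.3, 0, 0, 0, 0, 0, 0, 0.3, 0, 0, 0, 0, 0, 0, 0.3],
  squeeze=25,
)

```text
clock: 4.7
position: [0.4324, -0.2168, 0.0287]
ee_rot: [0.953, 0.03, 0.301, -0.009]
ft_force: [-11.1, 0.2, 14.6]
grip_width: 0.505
grasp_force: 30.8
```

```bash
python3 - <<'E'
from h import *
b=viewer.camera("side");c=viewer.camera("scene")
for n,x in (("side",b),("scene",c)):
    a=cv2.imread(f"pics/{n}0.png")[:,:,::-1]; d=cv2.absdiff(a,x).max(2)>25
    s=viewer.camera_model(n)
    r=(slice(205,360),slice(130,285)) if n=="side" else (slice(125,245),slice(290,430))
    print(n,d[r].sum())
    cv2.imwrite(f"pics/{n}d.png",cv2.resize(np.vstack([a[r],x[r]])[:,:,::-1],None,fx=2.2,fy=2.2))
a,b=[cv2.imread(f"pics/{n}d.png") for n in("side","scene")]
h=min(600,max(len(a),len(b)));a=cv2.resize(a,(330,600));b=cv2.resize(b,(400,600))
cv2.imwrite("pics/d1.png",np.hstack([a,b]))
E
```

```text
side 3524
scene 2025
```

View pics/d1.png

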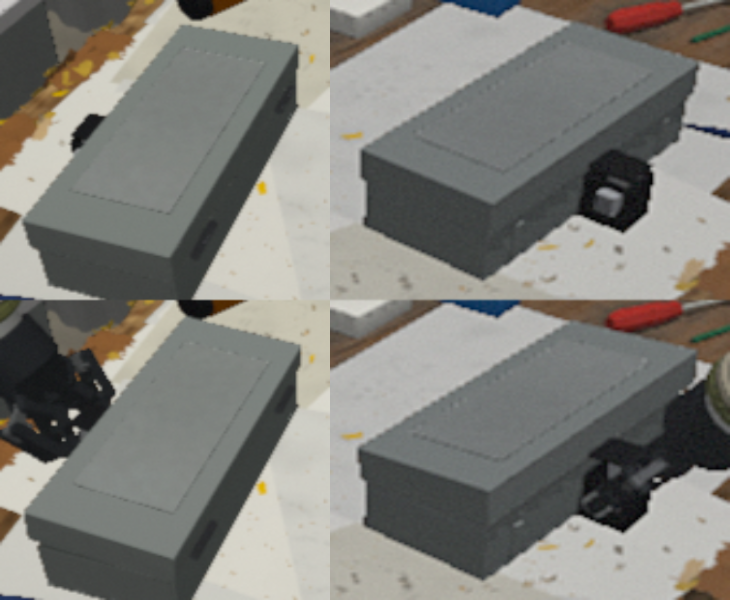

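Emit:
play_rows(
  plan=[0, 0, 0, 0, 0, 0, 1, 0, 0, 0, 0, 0, 0, 1, 0, 0, 0, 0, 0, 0, 1, 0, 0, 0, 0, 0, 0, 1, 0, 0, 0, 0, 0, -0.02, 1, 0, 0, 0, 0, 0, -0.04, 1, 0, 0, 0, 0, 0, -0.06, 1, 0, 0, 0, -0.01, 0, -0.09, 1, 0, 0, 0, -0.02, 0, -0.11, 1, 0, 0, 0, -0.02, 0, -0.11, 1, 0, 0, 0, -0.02, 0, -0.11, 1, 0, 0, 0, -0.02, 0, -0.11, 1, 0, 0, 0, -0.02, 0, -0.11, 1, 0, 0, 0, -0.02, 0, -0.11, 1, 0, 0, 0, -0.02, 0, -0.11, 1, 0, 0, 0, -0.02, 0, -0.11, 1, 0, 0, 0, -0.02, 0, -0.11, 1, 0, 0, 0, -0.02, 0, -0.11, 1, 0, 0, 0, -0.02, 0, -0.11, 1, 0, 0, 0, -0.02, 0, -0.11, 1],
)

```text
clock: 7.3
position: [0.3563, -0.2253, 0.1088]
ee_rot: [0.954, 0.031, 0.299, -0.011]
ft_force: [-0.8, -0.7, -0.2]
grip_width: 0.996
grasp_force: 0.0
```

```bash
python3 - <<'E'
from h import *
print(status.get_obs()["joint_pos"])
m=viewer.camera_model("scene");im=viewer.camera("scene");cv2.imwrite("pics/s2.png",im[:,:,::-1])
E
```

```text
[ 2.28   -0.416  -1.2867  2.4157 -1.2669  0.9654  0.3005]
```

View pics/s2.png

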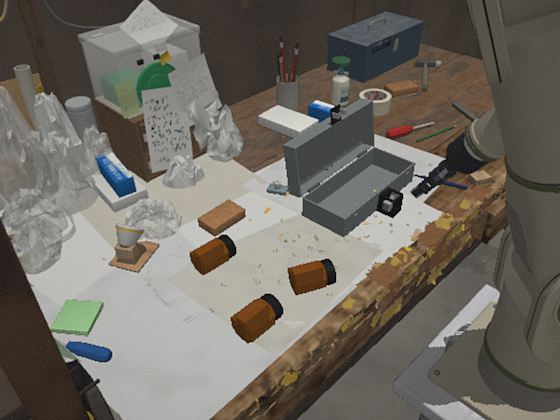

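```bash
python3 - <<'E'
from h import *
V=[0,0,-1]
goal(([.36,-.20,.25],tool(V,[1,.1,0])),([.42,-.03,.30],tool(V,[.7,.7,0])),([.48,.16,.30],tool(V,[0,1,0])))
E
```

```text
row [  0.4 -34.8  -2. ] [ 0.0849 -0.0255 -0.1128] norm 35.0 0.143
row [ 12.3 -33.3 -40. ] [ 0.1714 -0.1914 -0.1129] norm 54.0 0.281
row [ 26.  -28.  -83.4] [ 0.2304 -0.377  -0.0711] norm 92.0 0.448
```

Emit:
play_rows(
  plan=[0, -17, -1, 0.043, -0.013, -0.056, 1, 0, -35, -2, 0.085, -0.0255, -0.113, 1, 0, -35, -2, 0.085, -0.0255, -0.113, 1, 0, -35, -2, 0.085, -0.0255, -0.113, 1, 12.3, -33.3, -40, 0.171, -0.191, -0.113, 1, 12.3, -33.3, -40, 0.171, -0.191, -0.113, 1, 12.3, -33.3, -40, 0.171, -0.191, -0.113, 1, 12.3, -33.3, -40, 0.171, -0.191, -0.113, 1, 26, -28, -83.4, 0.23, -0.377, -0.071, 1, 26, -28, -83.4, 0.23, -0.377, -0.071, 1, 26, -28, -83.4, 0.23, -0.377, -0.071, 1, 26, -28, -83.4, 0.23, -0.377, -0.071, 1, 26, -28, -83.4, 0.23, -0.377, -0.071, 1, 26, -28, -83.4, 0.23, -0.377, -0.071, 1, 26, -28, -83.4, 0.23, -0.377, -0.071, 1, 26, -28, -83.4, 0.23, -0.377, -0.071, 1, 26, -28, -83.4, 0.23, -0.377, -0.071, 1],
)

```text
clock: 9.48
position: [0.4577, 0.1525, 0.306]
ee_rot: [0.707, 0.707, 0.01, 0.004]
ft_force: [-0.5, -0.3, 0.0]
grip_width: 1.003
grasp_force: 0.0
```

```bash
python3 - <<'E'
from h import *
print(status.get_obs()["joint_pos"])
m=viewer.camera_model("wrist");im=viewer.camera("wrist");cv2.imwrite("pics/w2.png",im[:,:,::-1]);np.savez("w2",**m)
E
```

```text
[ 1.5084 -0.499  -1.4681  1.6923 -0.5063  1.4938  0.0854]
```

View pics/w2.png

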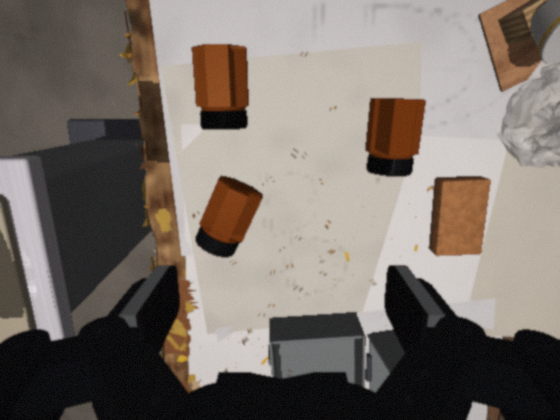

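```bash
cat >> h.py <<'E'
def jars(im,m,amin=500):
    "body centre (30 mm above base on the axis), cap direction angle, size"
    k=amber(im,170); c,l,s,ce=cv2.connectedComponentsWithStats(k); out=[]
    dk=(im.max(2)<45).astype(np.uint8)
    for i in range(1,c):
        if s[i,4]<amin: continue
        pts=np.argwhere(l==i)[:,::-1].astype(float)
        W=np.array([ray(m,u,v,.04)[:2] for u,v in pts]); 
        (cc,wh,a)=cv2.minAreaRect((W*1000).astype(np.float32)); B=cv2.boxPoints((cc,wh,a))/1000; cc=np.array(cc)/1000
        if not(.02<min(wh)/1000 and max(wh)<90): continue
        best=[]
        for j in range(4):
            n=(B[j]+B[(j+1)%4])/2-cc; n/=np.linalg.norm(n)
            tt=[proj(m,[*(cc+n*r),.028]).round().astype(int) for r in(.036,.04,.045)]
            best.append((sum(dk[v,u] for u,v in tt if 0<=u<560 and 0<=v<420),j,n))
        b=max(best,key=lambda t:t[0]); out.append((cc,np.degrees(np.arctan2(b[2][1],b[2][0])),np.array(wh),b[0]))
    return out
E
python3 - <<'E'
from h import *
im=cv2.imread("pics/w2.png")[:,:,::-1].copy();m=dict(np.load("w2.npz"))
for j in jars(im,m):print(*j)
goal(([.50,.40,.28],tool([0,0,-1],[0,1,0])))
E
```

```text
[0.3989 0.25  ] -89.32071008543363 [53.5279 65.89  ] 3
[0.5889 0.1968] -91.68177597535103 [65.4899 58.2381] 3
[0.402  0.1016] -115.29901371205935 [76.1788 52.6201] 1
row [ 1.1 -0.4 -0. ] [0.2473 0.0416 0.0287] norm 1.0 0.252
```

Emit:
play_rows(
  plan=[1, 0, 0, 0.06, 0.01, 0.01, 1, 1, 0, 0, 0.12, 0.02, 0.02, 1, 1, 0, 0, 0.18, 0.04, 0.03, 1, 1, 0, 0, 0.247, 0.042, 0.03, 1, 1, 0, 0, 0.247, 0.042, 0.03, 1, 1, 0, 0, 0.247, 0.042, 0.03, 1, 1, 0, 0, 0.247, 0.042, 0.03, 1],
)

```text
clock: 10.4
position: [0.3913, 0.3066, 0.314]
ee_rot: [0.707, 0.707, 0.03, 0.002]
ft_force: [-0.0, 0.4, 0.3]
grip_width: 0.998
grasp_force: 0.0
```

```bash
python3 - <<'E'
from h import *
print(status.get_obs()["joint_pos"])
t=np.radians(52)
def pick(p,ang,back,g=.012,th=t):
    a=np.array([np.cos(np.radians(ang)),np.sin(np.radians(ang)),0]); d=-a*np.sin(th)+np.array([0,0,-np.cos(th)])
    return np.array([*p,.030])+a*g+.005*d-back*d, tool(d,-a)
goal(pick([.589,.197],-91.7,.10))
E
```

```text
[ 1.1747 -0.4989 -1.4678  1.6751 -0.5243  1.4747 -0.2546]
row [ 1.6 49.6  2.7] [-0.2054  0.1851  0.2259] norm 50.0 0.357
```

```bash
python3 - <<'E'
from h import *
goal(([.42,-.02,.30],tool([0,0,-1],[.3,1,0])),([.32,-.36,.27],tool([0,0,-1],[.75,.66,0])))
E
```

```text
row [ 2.2 -2.7 16.7] [-0.3269  0.0286  0.002 ] norm 17.0 0.328
row [ 1.4 -3.3 48.6] [-0.6678 -0.0722  0.0138] norm 49.0 0.672
```

Emit:
play_rows(
  plan=[1, -1, 8, -0.16, 0.014, 0, 1, 2.2, -2.7, 16.7, -0.327, 0.029, 0, 1, 2.2, -2.7, 16.7, -0.327, 0.029, 0, 1, 2.2, -2.7, 16.7, -0.327, 0.029, 0, 1, 2.2, -2.7, 16.7, -0.327, 0.029, 0, 1, 2.2, -2.7, 16.7, -0.327, 0.029, 0, 1, 1.4, -3.3, 48.6, -0.668, -0.072, 0.014, 1, 1.4, -3.3, 48.6, -0.668, -0.072, 0.014, 1, 1.4, -3.3, 48.6, -0.668, -0.072, 0.014, 1, 1.4, -3.3, 48.6, -0.668, -0.072, 0.014, 1, 1.4, -3.3, 48.6, -0.668, -0.072, 0.014, 1, 1.4, -3.3, 48.6, -0.668, -0.072, 0.014, 1, 1.4, -3.3, 48.6, -0.668, -0.072, 0.014, 1],
)

```text
clock: 12.02
position: [0.3184, -0.3626, 0.2687]
ee_rot: [0.936, 0.351, 0.001, -0.001]
ft_force: [0.6, 0.9, -0.5]
grip_width: 1.002
grasp_force: 0.0
```

```bash
python3 - <<'E'
from h import *
print(status.get_obs()["joint_pos"])
E
```

```text
[ 1.695   0.075  -0.9636  1.7471  0.0608  1.3532 -0.1347]
```

```bash
python3 - <<'E'
from h import *
goal(([.283,-.557,.245],tool([0,0,-1],[.89,.45,0])))
E
```

```text
row [-0.1 -0.1 14.2] [-0.1545  0.1233  0.0232] norm 14.0 0.199
```

Emit:
play_rows(
  plan=[0, 0, 7, -0.077, 0.062, 0.01, 1, 0, 0, 14.2, -0.154, 0.123, 0.0, 1, 0, 0, 14.2, -0.154, 0.123, 0.0, 1, 0, 0, 14.2, -0.154, 0.123, 0.0, 1, 0, 0, 14.2, -0.154, 0.123, 0.0, 1, 0, 0, 14.2, -0.154, 0.123, 0.0, 1],
)

```text
clock: 12.78
position: [0.2875, -0.5524, 0.2705]
ee_rot: [0.972, 0.236, 0.0, 0.001]
ft_force: [-1.1, 0.1, -0.9]
grip_width: 1.001
grasp_force: 0.0
```

```bash
python3 - <<'E'
from h import *
o=status.get_obs();print(o["joint_pos"],o["position"])
goal(([.50,-.42,.32],tool([0,0,-1],[.7,.7,0])),([.56,-.1,.32],tool([0,0,-1],[.25,.95,0])),([.58,.16,.30],tool([0,0,-1],[0,1,0])))
E
```

```text
[ 1.6298  0.4321 -0.8334  1.3963  0.3179  1.4498 -0.2888] [ 0.2875 -0.5524  0.2705]
row [  0.1   0.  -17.7] [ 0.2495 -0.0201 -0.0495] norm 18.0 0.255
row [  0.1   0.  -47.9] [ 0.4497 -0.2768 -0.0498] norm 48.0 0.53
row [  0.1   0.  -62.7] [ 0.5868 -0.4987 -0.03  ] norm 63.0 0.771
```

Emit:
play_rows(
  plan=[0, 0, -9, 0.125, -0.01, -0.04, 1, 0, 0, -17.7, 0.25, -0.02, -0.05, 1, 0, 0, -17.7, 0.25, -0.02, -0.05, 1, 0, 0, -17.7, 0.25, -0.02, -0.05, 1, 0, 0, -17.7, 0.25, -0.02, -0.05, 1, 0, 0, -47.9, 0.45, -0.277, -0.05, 1, 0, 0, -47.9, 0.45, -0.277, -0.05, 1, 0, 0, -47.9, 0.45, -0.277, -0.05, 1, 0, 0, -47.9, 0.45, -0.277, -0.05, 1, 0, 0, -47.9, 0.45, -0.277, -0.05, 1, 0, 0, -62.7, 0.587, -0.499, -0.03, 1, 0, 0, -62.7, 0.587, -0.499, -0.03, 1, 0, 0, -62.7, 0.587, -0.499, -0.03, 1, 0, 0, -62.7, 0.587, -0.499, -0.03, 1, 0, 0, -62.7, 0.587, -0.499, -0.03, 1, 0, 0, -62.7, 0.587, -0.499, -0.03, 1, 0, 0, -62.7, 0.587, -0.499, -0.03, 1],
)

```text
clock: 14.9
position: [0.5803, 0.1569, 0.2997]
ee_rot: [0.708, 0.706, -0.0, 0.001]
ft_force: [0.7, 0.1, 0.7]
grip_width: 1.002
grasp_force: 0.0
```

```bash
python3 - <<'E'
from h import *
o=status.get_obs();print(o["joint_pos"],o["position"])
t=np.radians(52)
def pick(p,ang,back,g=.012,th=t):
    a=np.array([np.cos(np.radians(ang)),np.sin(np.radians(ang)),0]); d=-a*np.sin(th)+np.array([0,0,-np.cos(th)])
    return np.array([*p,.030])+a*g+.005*d-back*d, tool(d,-a)
p=pick([.589,.197],-91.7,.11);print(p[0]);goal(p)
E
```

```text
[ 0.4948  0.4922 -1.1733  1.3991  0.4531  1.5418 -0.6487] [0.5803 0.1569 0.2997]
[0.5862 0.1023 0.0946]
row [-0.7 52.1  1.5] [-0.0542  0.0059  0.2051] norm 52.0 0.212
```

```bash
cat >> h.py <<'E'
TH=np.radians(52)
def pick(p,ang,back=0,g=.012,th=TH,z=.030):
    a=np.array([np.cos(np.radians(ang)),np.sin(np.radians(ang)),0]); d=-a*np.sin(th)+np.array([0,0,-np.cos(th)])
    return np.array([*p,z])+a*g+.010*d-back*d, tool(d,-a)
def place(y,up=0,x=-.006,h=.042,th=TH,rise=.004):
    "jar upright in slot y; tool pointing to case -y and down"
    R=Ro.from_euler("z",YAW);a=R.apply([0,-1,0]);d=a*np.cos(th)+np.array([0,0,-np.sin(th)])
    return case(x,y,.005+h+rise+up)+.010*d, tool(d,a*np.sin(th)*1+np.array([0,0,np.cos(th)])*-1*-1 if 0 else a*np.sin(th)-np.array([0,0,-np.cos(th)])*-1)
E
python3 - <<'E'
from h import *
p=pick([.402,.1016],-115.3,.11);print(p[0],p[1].as_matrix());goal(p)
P=place(-.095);print(P[0],P[1].as_matrix())
E
```

```text
[0.3632 0.0195 0.0916] [[ 0.2631  0.9041  0.3368]
 [ 0.5566 -0.4274  0.7124]
 [ 0.788   0.     -0.6157]]
row [-11.3  51.2  23.4] [-0.1376 -0.2169  0.2082] norm 57.0 0.331
[ 0.5184 -0.3123  0.0431] [[ 0.0495 -0.998   0.0387]
 [-0.7865 -0.0628 -0.6144]
 [ 0.6157 -0.     -0.788 ]]
```

```bash
python3 - <<'E'
s=open("h.py").read();i=s.rindex("    return case(")
open("h.py","w").write(s[:i]+"    return case(x,y,.005+h+rise+up)+.010*d, tool(d,-a*np.sin(th)-np.array([0,0,np.cos(th)]))\n")
E
python3 - <<'E'
from h import *
P=place(-.095);print(P[0],P[1].as_matrix())
E
```

```text
[ 0.5184 -0.3123  0.0431] [[-0.0495  0.998   0.0387]
 [ 0.7865  0.0628 -0.6144]
 [-0.6157  0.     -0.788 ]]
```

Emit:
play_rows(
  plan=[0, 0, 10, -0.07, -0.11, 0, 1, 0, 0, 20, -0.137, -0.217, 0.03, 1, 0, 0, 20, -0.137, -0.217, 0.03, 1, 0, 0, 20, -0.137, -0.217, 0.03, 1, 0, 0, 20, -0.137, -0.217, 0.03, 1, -11.3, 51.2, 23.4, -0.138, -0.217, 0.1, 1, -11.3, 51.2, 23.4, -0.138, -0.217, 0.15, 1, -11.3, 51.2, 23.4, -0.138, -0.217, 0.208, 1, -11.3, 51.2, 23.4, -0.138, -0.217, 0.208, 1, -11.3, 51.2, 23.4, -0.138, -0.217, 0.208, 1, -11.3, 51.2, 23.4, -0.138, -0.217, 0.208, 1, -11.3, 51.2, 23.4, -0.138, -0.217, 0.208, 1, -11.3, 51.2, 23.4, -0.138, -0.217, 0.208, 1],
)

```text
clock: 16.52
position: [0.3636, 0.0201, 0.0921]
ee_rot: [0.759, 0.483, 0.369, -0.234]
ft_force: [0.5, -0.9, -1.2]
grip_width: 1.001
grasp_force: 0.0
```

```bash
python3 - <<'E'
from h import *
o=status.get_obs();print(o["joint_pos"],o["position"])
goal(pick([.402,.1016],-115.3,.0))
m=viewer.camera_model("wrist");im=viewer.camera("wrist");cv2.imwrite("pics/w3.png",im[:,:,::-1])
m2=viewer.camera_model("scene");
for j in jars(viewer.camera("scene"),m2):print(*j)
E
```

```text
[ 1.1275  0.1681 -0.5708  2.399  -0.9956  1.0337  0.8471] [0.3636 0.0201 0.0921]
row [-0.1  0.2  0.2] [-0.0005 -0.0001  0.1098] norm 0.0 0.11
[0.5809 0.1995] -91.98098841321291 [86.8749 72.5327] 1
[0.393  0.1055] -119.08304968115525 [75.7136 75.7214] 1
[0.3903 0.2524] -179.7210964900965 [67.1273 88.0701] 0
```

View pics/w3.png

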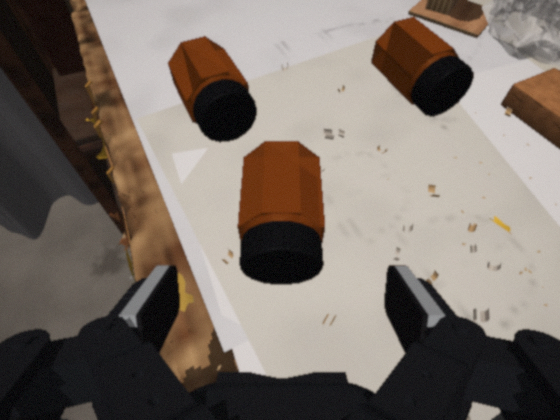

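Emit:
play_rows(
  plan=[0, 0, 0, 0, 0, 0.03, 1, 0, 0, 0, 0, 0, 0.06, 1, 0, 0, 0, 0, 0, 0.085, 1, 0, 0, 0, 0, 0, 0.1, 1, 0, 0, 0, 0, 0, 0.11, 1, 0, 0, 0, 0, 0, 0.11, 0.4, 0, 0, 0, 0, 0, 0.11, 0.4, 0, 0, 0, 0, 0, 0.11, 0.4, 0, 0, 0, 0, 0, 0.11, 0.4, 0, 0, 0, 0, 0, 0.11, 0.4],
  squeeze=60,
)

```text
clock: 17.88
position: [0.4002, 0.0984, 0.0241]
ee_rot: [0.759, 0.481, 0.37, -0.235]
ft_force: [-3.4, -1.9, 6.1]
grip_width: 0.644
grasp_force: 63.6
```

```bash
python3 - <<'E'
from h import *
o=status.get_obs();print(o["joint_pos"],o["position"])
p,Q=pick([.402,.1016],-115.3,0); u=[0,0,.1]
P,S=place(-.095,.15)
goal((p+u,Q),([.40,-.02,.22],Ro.from_rotvec([.0,0,0])*Q),(P,S))
print((Q.inv()*S).as_rotvec(degrees=True))
E
```

```text
[ 1.1694  0.4805 -0.8776  2.4143 -1.0828  0.6223  0.8944] [0.4002 0.0984 0.0241]
row [-0.1 -0.  -0. ] [ 0.0784  0.0001 -0.0618] norm 0.0 0.1
row [-0.1 -0.  -0. ] [ 0.0885  0.0501 -0.2051] norm 0.0 0.229
row [  3.8 -87.9 -31.7] [-0.0642  0.2819 -0.3573] norm 94.0 0.46
[  3.9045 -87.9142 -31.7992]
```

```bash
python3 - <<'E'
from h import *
p,Q=pick([.402,.1016],-115.3,0)
P,S=place(-.095,.15)
from scipy.spatial.transform import Slerp
M=Slerp([0,1],Ro.concatenate([Q,S]))
goal(([.44,.04,.22],M(.15)),([.47,-.05,.27],M(.5)),([.50,-.18,.27],M(1)),(P,S))
E
```

```text
row [  0.5 -13.2  -4.8] [ 0.1324  0.0607 -0.1489] norm 14.0 0.208
row [  1.9 -44.  -15.9] [ 0.1296  0.1262 -0.2338] norm 47.0 0.296
row [  3.8 -87.9 -31.7] [ 0.0652  0.2087 -0.3164] norm 94.0 0.385
row [  3.8 -87.9 -31.7] [-0.0642  0.2819 -0.3573] norm 94.0 0.46
```

Emit:
play_rows(
  plan=[0, 0, 0, 0.02, 0, -0.016, 0.4, 0, 0, 0, 0.05, 0, -0.04, 0.4, 0, 0, 0, 0.079, 0, -0.062, 0.4, 0, 0, 0, 0.079, 0, -0.062, 0.4],
)

```text
clock: 18.38
position: [0.4009, 0.097, 0.1248]
ee_rot: [0.76, 0.482, 0.369, -0.232]
ft_force: [0.5, -0.7, -2.0]
grip_width: 0.649
grasp_force: 64.1
```

Emit:
play_rows(
  plan=[0.5, -13.2, -4.8, 0.053, 0.061, -0.087, 0.4, 0.5, -13.2, -4.8, 0.053, 0.061, -0.087, 0.4, 1, -25, -9, 0.052, 0.09, -0.125, 0.4, 1.9, -44, -15.9, 0.051, 0.126, -0.172, 0.4, 1.9, -44, -15.9, 0.051, 0.126, -0.172, 0.4, 2.5, -58, -21, 0.03, 0.153, -0.2, 0.4, 3, -70, -25, 0.01, 0.18, -0.225, 0.4, 3.8, -87.9, -31.7, -0.014, 0.209, -0.254, 0.4, 3.8, -87.9, -31.7, -0.014, 0.209, -0.254, 0.4, 3.8, -87.9, -31.7, -0.014, 0.209, -0.254, 0.4, 3.8, -87.9, -31.7, -0.08, 0.245, -0.275, 0.4, 3.8, -87.9, -31.7, -0.143, 0.282, -0.295, 0.4, 3.8, -87.9, -31.7, -0.143, 0.282, -0.295, 0.4, 3.8, -87.9, -31.7, -0.143, 0.282, -0.295, 0.4, 3.8, -87.9, -31.7, -0.143, 0.282, -0.295, 0.4],
)

```text
clock: 20.25
position: [0.5189, -0.3106, 0.1916]
ee_rot: [0.647, 0.69, -0.222, 0.236]
ft_force: [0.9, 0.3, -1.2]
grip_width: 0.645
grasp_force: 64.6
```

```bash
python3 - <<'E'
from h import *
o=status.get_obs();print(o["joint_pos"],o["position"])
goal(place(-.095,.15),place(-.095,.01))
im=viewer.camera("scene");cv2.imwrite("pics/s3.png",cv2.resize(im[60:270,200:480,::-1],(800,600)))
E
```

```text
[ 1.0539  0.4137 -1.0922  1.846   1.0905  1.2959 -0.3677] [ 0.5189 -0.3106  0.1916]
row [ 0.  -0.2  0.1] [-0.0023 -0.0007 -0.0002] norm 0.0 0.002
row [ 0.  -0.2  0.1] [ 0.0835 -0.0006  0.1104] norm 0.0 0.138
```

View pics/s3.png

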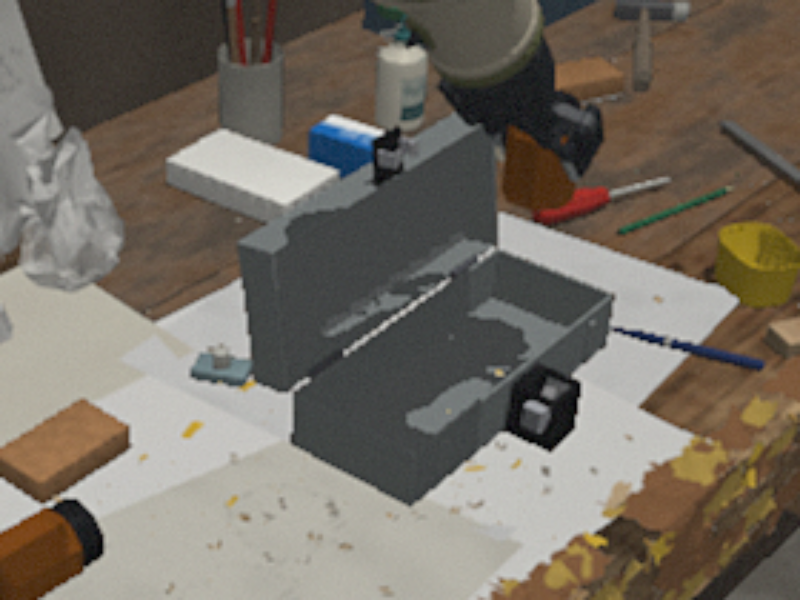

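Emit:
play_rows(
  plan=[0, 0, 0, 0.025, 0, 0.033, 0.4, 0, 0, 0, 0.05, 0, 0.066, 0.4, 0, 0, 0, 0.07, 0, 0.093, 0.4, 0, 0, 0, 0.0835, -0.0006, 0.11, 0.4, 0, 0, 0, 0.0835, -0.0006, 0.11, 0.4, 0, 0, 0, 0.0865, -0.0006, 0.114, 0.4, 0, 0, 0, 0.089, -0.0006, 0.117, 0.4, 0, 0, 0, 0.0905, -0.0006, 0.119, 0.4, 0, 0, 0, 0.0905, -0.0006, 0.119, 0.4],
)

```text
clock: 21.42
position: [0.5182, -0.3137, 0.0433]
ee_rot: [0.648, 0.689, -0.223, 0.237]
ft_force: [0.2, -0.4, -1.3]
grip_width: 0.648
grasp_force: 64.7
```

Emit:
play_rows(
  plan=[0, 0, 0, 0.0012, 0, 0.0016, 0.4, 0, 0, 0, 0.002, 0, 0.0025, 0.4, 0, 0, 0, 0.002, 0, 0.0025, 0.4],
)

```text
clock: 21.8
position: [0.5182, -0.3136, 0.0399]
ee_rot: [0.648, 0.689, -0.223, 0.237]
ft_force: [-0.3, -0.1, -0.7]
grip_width: 0.645
grasp_force: 64.7
```

Emit:
play_rows(
  plan=[0, 0, 0, 0.0006, 0, 0.0008, 0.4, 0, 0, 0, 0.0012, 0, 0.0016, 0.4, 0, 0, 0, 0.0012, 0, 0.0016, 0.4],
)

```text
clock: 22.18
position: [0.5184, -0.3137, 0.039]
ee_rot: [0.647, 0.689, -0.223, 0.238]
ft_force: [-3.8, 2.8, 7.8]
grip_width: 0.648
grasp_force: 65.8
```

Emit:
play_rows(
  plan=[0, 0, 0, 0, 0, 0, 0.72, 0, 0, 0, 0, 0, 0, 0.78, 0, 0, 0, 0, 0, 0, 0.78, 0, 0, 0, 0, 0, 0, 0.78, 0, 0, 0, 0, 0, -0.015, 0.78, 0, 0, 0, 0, 0, -0.035, 0.78, 0, 0, 0, 0, 0, -0.06, 0.78, 0, 0, 0, 0, 0, -0.1, 0.78, 0, 0, 0, 0, 0, -0.15, 0.78, 0, 0, 0, 0, 0, -0.2, 0.78, 0, 0, 0, 0, 0, -0.2, 0.78],
)

```text
clock: 23.55
position: [0.5124, -0.187, 0.1998]
ee_rot: [0.646, 0.69, -0.221, 0.24]
ft_force: [-0.1, -0.9, -0.2]
grip_width: 0.78
grasp_force: 0.0
```

```bash
python3 - <<'E'
from h import *
o=status.get_obs();print(o["joint_pos"],o["position"])
im=viewer.camera("scene");cv2.imwrite("pics/s4.png",im[:,:,::-1])
for j in jars(im,viewer.camera_model("scene")):print(*j)
p,Q=pick([.399,.250],-89.3,.11);print(p)
goal(([.46,-.02,.25],Q),([.43,.06,.2],Q),(p,Q))
E
```

```text
[ 0.8982  0.3787 -1.1727  1.8868  1.0132  1.4235 -0.5416] [ 0.5124 -0.187   0.1998]
[0.5809 0.2009] -91.98097371317584 [89.7606 72.5327] 1
[0.3903 0.2479] -89.7211051584889 [67.1273 80.6889] 1
[0.4001 0.1592 0.0916]
row [-0.2 90.   3.4] [ 0.1033 -0.0401 -0.1472] norm 90.0 0.184
row [-0.2 90.   3.4] [ 0.1984 -0.0649 -0.1583] norm 90.0 0.262
row [-0.2 90.   3.4] [ 0.3447 -0.0887 -0.1352] norm 90.0 0.381
```

View pics/s4.png

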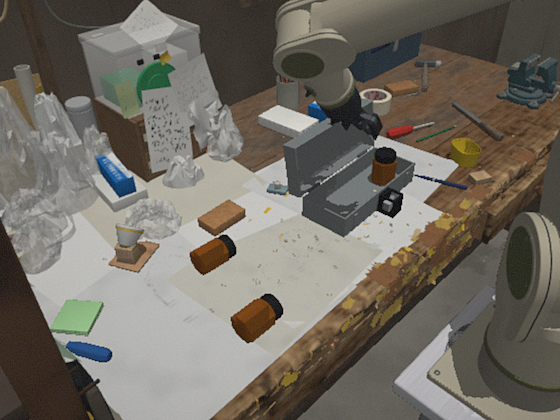

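Emit:
play_rows(
  plan=[0, 10, 0, 0.03, -0.01, -0.05, 0.8, 0, 20, 1, 0.07, -0.025, -0.1, 0.9, 0, 35, 1, 0.103, -0.04, -0.147, 1, 0, 50, 2, 0.103, -0.04, -0.147, 1, 0, 60, 2, 0.103, -0.04, -0.147, 1, 0, 75, 3, 0.15, -0.05, -0.155, 1, 0, 90, 3.4, 0.198, -0.065, -0.158, 1, 0, 90, 3.4, 0.198, -0.065, -0.158, 1, 0, 90, 3.4, 0.198, -0.065, -0.158, 1, 0, 90, 3.4, 0.27, -0.077, -0.145, 1, 0, 90, 3.4, 0.345, -0.0887, -0.135, 1, 0, 90, 3.4, 0.345, -0.0887, -0.135, 1, 0, 90, 3.4, 0.345, -0.0887, -0.135, 1, 0, 90, 3.4, 0.345, -0.0887, -0.135, 1],
)

```text
clock: 25.35
position: [0.4006, 0.1572, 0.0903]
ee_rot: [0.634, 0.637, 0.307, -0.313]
ft_force: [0.6, 0.0, 0.7]
grip_width: 1.001
grasp_force: 0.0
```

```bash
python3 - <<'E'
from h import *
o=status.get_obs();print(o["joint_pos"],o["position"])
m=viewer.camera_model("wrist");im=viewer.camera("wrist");cv2.imwrite("pics/w4.png",im[:,:,::-1])
for j in jars(im,m):print(*j)
for j in jars(viewer.camera("scene"),viewer.camera_model("scene")):print(*j)
# symmetric check: amber column extent of the biggest blob
k=amber(im,170);c,l,s,ce=cv2.connectedComponentsWithStats(k);
for i in range(1,c):
    if s[i,4]>500:
        y,x=np.where(l==i)
        print(s[i],[(r,x[y==r].min(),x[y==r].max()) for r in range(s[i,1]+5,s[i,1]+s[i,3],15)])
goal(pick([.399,.250],-89.3,0))
E
```

```text
[ 1.2517  0.6859 -1.2446  2.1792 -0.3595  0.8252  0.3296] [0.4006 0.1572 0.0903]
[0.3984 0.2559] -89.61667833835864 [53.9052 83.2261] 3
[0.5546 0.2026] -114.03982524252118 [80.2169 21.3737] 0
[0.5809 0.2012] -91.98090537020748 [89.1235 72.5327] 1
[0.3902 0.2522] -179.72109412054022 [67.1777 88.5183] 0
[ 237  137   85   95 6072] [(142, np.int64(257), np.int64(300)), (157, np.int64(243), np.int64(315)), (172, np.int64(241), np.int64(317)), (187, np.int64(240), np.int64(317)), (202, np.int64(239), np.int64(319)), (217, np.int64(237), np.int64(321))]
[ 521  205   39  113 2577] [(210, np.int64(543), np.int64(559)), (225, np.int64(525), np.int64(559)), (240, np.int64(524), np.int64(559)), (255, np.int64(530), np.int64(559)), (270, np.int64(536), np.int64(559)), (285, np.int64(542), np.int64(559)), (300, np.int64(548), np.int64(559)), (315, np.int64(556), np.int64(559))]
row [ 0.  -0.  -0.4] [ 0.0023 -0.0009  0.1111] norm 0.0 0.111
```

Emit:
play_rows(
  plan=[0, 0, 0, 0.002, 0, 0.03, 1, 0, 0, 0, 0.002, -0.001, 0.06, 1, 0, 0, 0, 0.002, -0.001, 0.085, 1, 0, 0, 0, 0.002, -0.001, 0.1, 1, 0, 0, 0, 0.002, -0.001, 0.111, 1, 0, 0, 0, 0.002, -0.001, 0.111, 0.4, 0, 0, 0, 0.002, -0.001, 0.111, 0.4, 0, 0, 0, 0.002, -0.001, 0.111, 0.4, 0, 0, 0, 0.002, -0.001, 0.111, 0.4, 0, 0, 0, 0.002, -0.001, 0.111, 0.4, 0, 0, 0, 0.025, -0.001, 0.093, 0.4, 0, 0, 0, 0.055, -0.001, 0.07, 0.4, 0, 0, 0, 0.081, -0.001, 0.049, 0.4, 0, 0, 0, 0.081, -0.001, 0.049, 0.4],
  squeeze=60,
)

```text
clock: 27.2
position: [0.3994, 0.2457, 0.1245]
ee_rot: [0.634, 0.638, 0.307, -0.312]
ft_force: [0.1, 0.3, -3.4]
grip_width: 0.649
grasp_force: 64.7
```

```bash
python3 - <<'E'
from h import *
from scipy.spatial.transform import Slerp
o=status.get_obs();print(o["joint_pos"],o["position"],o["grip_width"])
p,Q=pick([.399,.25],-89.3,0)
P,S=place(0.,.15)
M=Slerp([0,1],Ro.concatenate([Q,S]))
goal(([.44,.1,.22],M(.2)),([.47,0,.26],M(.5)),([.50,-.10,.26],M(1)),(P,S))
E
```

```text
[ 1.1469  0.623  -1.3661  2.2006 -0.4508  0.7139  0.2072] [0.3994 0.2457 0.1245] 0.6493218850629189
row [  0.1 -17.9  -0.9] [-0.0148  0.0392 -0.1739] norm 18.0 0.179
row [  0.1 -44.9  -1.9] [-0.045   0.0682 -0.2776] norm 45.0 0.289
row [  0.2 -89.9  -3.5] [-0.1068  0.0974 -0.3565] norm 90.0 0.385
row [  0.2 -89.9  -3.5] [-0.2319  0.1091 -0.4079] norm 90.0 0.482
```

Emit:
play_rows(
  plan=[0, -9, 0, -0.007, 0.02, -0.06, 0.4, 0, -17.9, -1, -0.015, 0.039, -0.12, 0.4, 0, -17.9, -1, -0.015, 0.039, -0.174, 0.4, 0, -30, -1, -0.03, 0.055, -0.225, 0.4, 0, -45, -2, -0.045, 0.068, -0.278, 0.4, 0, -45, -2, -0.045, 0.068, -0.278, 0.4, 0, -58, -2, -0.06, 0.078, -0.3, 0.4, 0, -70, -3, -0.08, 0.088, -0.33, 0.4, 0, -80, -3, -0.1, 0.095, -0.35, 0.4, 0.2, -89.9, -3.5, -0.107, 0.097, -0.356, 0.4, 0.2, -89.9, -3.5, -0.107, 0.097, -0.356, 0.4, 0.2, -89.9, -3.5, -0.107, 0.097, -0.356, 0.4, 0.2, -89.9, -3.5, -0.17, 0.105, -0.38, 0.4, 0.2, -89.9, -3.5, -0.232, 0.109, -0.408, 0.4, 0.2, -89.9, -3.5, -0.232, 0.109, -0.408, 0.4, 0.2, -89.9, -3.5, -0.232, 0.109, -0.408, 0.4, 0.2, -89.9, -3.5, -0.232, 0.109, -0.408, 0.4],
)

```text
clock: 29.32
position: [0.5126, -0.2161, 0.192]
ee_rot: [0.647, 0.69, -0.222, 0.236]
ft_force: [0.3, 0.5, -2.2]
grip_width: 0.649
grasp_force: 65.5
```

```bash
python3 - <<'E'
from h import *
o=status.get_obs();print(o["joint_pos"],o["position"],o["grip_width"])
goal(place(0,.01),place(0,.001))
E
```

```text
[ 0.8727  0.3462 -1.0629  1.8899  0.9913  1.3515 -0.4856] [ 0.5126 -0.2161  0.192 ] 0.6490332586405778
row [ 0.  -0.2  0.1] [ 0.0839 -0.0002  0.1106] norm 0.0 0.139
row [ 0.  -0.2  0.1] [ 0.0895 -0.0002  0.1177] norm 0.0 0.148
```

Emit:
play_rows(
  plan=[0, 0, 0, 0.025, 0, 0.033, 0.4, 0, 0, 0, 0.05, 0, 0.066, 0.4, 0, 0, 0, 0.07, 0, 0.093, 0.4, 0, 0, 0, 0.084, 0, 0.11, 0.4, 0, 0, 0, 0.0895, 0, 0.118, 0.4, 0, 0, 0, 0.0913, 0, 0.12, 0.4, 0, 0, 0, 0.0913, 0, 0.12, 0.4],
)

```text
clock: 30.2
position: [0.5124, -0.2184, 0.0411]
ee_rot: [0.647, 0.69, -0.222, 0.236]
ft_force: [-0.8, 0.2, -1.9]
grip_width: 0.642
grasp_force: 65.9
```

Emit:
play_rows(
  plan=[0, 0, 0, 0.0006, 0, 0.0008, 0.4, 0, 0, 0, 0.0012, 0, 0.0016, 0.4, 0, 0, 0, 0.0012, 0, 0.0016, 0.4],
)

```text
clock: 30.58
position: [0.5122, -0.2186, 0.0399]
ee_rot: [0.647, 0.69, -0.223, 0.237]
ft_force: [-5.3, 4.1, 10.7]
grip_width: 0.648
grasp_force: 67.3
```

Emit:
play_rows(
  plan=[0, 0, 0, 0, 0, 0, 0.72, 0, 0, 0, 0, 0, 0, 0.78, 0, 0, 0, 0, 0, 0, 0.78, 0, 0, 0, 0, 0, 0, 0.78, 0, 0, 0, 0, 0, -0.015, 0.78, 0, 0, 0, 0, 0, -0.035, 0.78, 0, 0, 0, 0, 0, -0.06, 0.78, 0, 0, 0, 0, 0, -0.1, 0.78, 0, 0, 0, 0, 0, -0.15, 0.78, 0, 0, 0, 0, 0, -0.2, 0.78, 0, 0, 0, 0, 0, -0.2, 0.78],
)

```text
clock: 31.95
position: [0.5057, -0.0919, 0.1999]
ee_rot: [0.646, 0.691, -0.22, 0.238]
ft_force: [0.1, -0.2, -1.0]
grip_width: 0.777
grasp_force: 0.0
```

```bash
python3 - <<'E'
from h import *
o=status.get_obs();print(o["joint_pos"],o["position"])
im=viewer.camera("scene");cv2.imwrite("pics/s5.png",im[:,:,::-1])
for j in jars(im,viewer.camera_model("scene")):print(*j)
p=[.589,.197]
goal(([.50,.0,.27],tool([0,0,-1],[0,1,0])),([p[0],p[1]-.04,.20],tool([0,0,-1],[0,1,0])))
E
```

```text
[ 0.6704  0.3714 -1.128   1.8736  0.9336  1.5101 -0.6711] [ 0.5057 -0.0919  0.1999]
[0.5809 0.2011] -91.98093322154571 [89.3076 72.5327] 1
row [ 1.3 37.9  3.7] [ 0.0301  0.0014 -0.1146] norm 38.0 0.119
row [ 1.3 37.9  3.7] [ 0.1921  0.1007 -0.1518] norm 38.0 0.265
```

Emit:
play_rows(
  plan=[0, 10, 1, 0.01, 0, -0.05, 0.9, 0, 20, 2, 0.03, 0, -0.115, 1, 1.3, 37.9, 3.7, 0.03, 0, -0.115, 1, 1.3, 37.9, 3.7, 0.03, 0, -0.115, 1, 1.3, 37.9, 3.7, 0.08, 0.03, -0.125, 1, 1.3, 37.9, 3.7, 0.135, 0.065, -0.14, 1, 1.3, 37.9, 3.7, 0.192, 0.1, -0.152, 1, 1.3, 37.9, 3.7, 0.192, 0.1, -0.152, 1, 1.3, 37.9, 3.7, 0.192, 0.1, -0.152, 1, 1.3, 37.9, 3.7, 0.192, 0.1, -0.152, 1],
)

```text
clock: 33.25
position: [0.5882, 0.1536, 0.1978]
ee_rot: [0.709, 0.706, -0.001, -0.001]
ft_force: [0.2, -0.7, -0.0]
grip_width: 1.0
grasp_force: 0.0
```

```bash
python3 - <<'E'
from h import *
o=status.get_obs();print(o["joint_pos"],o["position"])
m=viewer.camera_model("wrist");im=viewer.camera("wrist");cv2.imwrite("pics/w5.png",im[:,:,::-1])
for j in jars(im,m):print(*j)
goal(pick([.589,.197],-91.7,.06,th=0,z=.034),pick([.589,.197],-91.7,0,th=0,z=.034))
E
```

```text
[ 0.4894  0.581  -1.1376  1.5263  0.5299  1.3794 -0.6929] [0.5882 0.1536 0.1978]
[0.5925 0.1965] -91.50076251703473 [65.9855 52.8122] 3
row [-0.2 -0.   1.4] [0.0318 0.0005 0.1141] norm 1.0 0.118
row [-0.2 -0.   1.4] [0.0318 0.0007 0.1741] norm 1.0 0.177
```

Emit:
play_rows(
  plan=[0, 0, 1.4, 0.032, 0.002, 0.05, 1, 0, 0, 1.4, 0.032, 0.002, 0.1, 1, 0, 0, 1.4, 0.032, 0.002, 0.14, 1, 0, 0, 1.4, 0.032, 0.002, 0.16, 1, 0, 0, 1.4, 0.032, 0.002, 0.174, 1, 0, 0, 1.4, 0.032, 0.002, 0.174, 1, 0, 0, 1.4, 0.032, 0.002, 0.174, 0.4, 0, 0, 1.4, 0.032, 0.002, 0.174, 0.4, 0, 0, 1.4, 0.032, 0.002, 0.174, 0.4, 0, 0, 1.4, 0.032, 0.002, 0.174, 0.4, 0, 0, 1.4, 0.032, 0.002, 0.174, 0.4, 0, 0, 1.4, 0.032, 0.002, 0.15, 0.4, 0, 0, 1.4, 0.032, 0.002, 0.12, 0.4, 0, 0, 1.4, 0.032, 0.002, 0.1, 0.4, 0, 0, 1.4, 0.032, 0.002, 0.1, 0.4],
  squeeze=60,
)

```text
clock: 35.17
position: [0.591, 0.1872, 0.1001]
ee_rot: [0.717, 0.697, 0.0, -0.001]
ft_force: [-0.7, 0.0, -2.9]
grip_width: 0.642
grasp_force: 64.0
```

```bash
python3 - <<'E'
from h import *
o=status.get_obs();print(o["joint_pos"],o["position"],o["grip_width"])
for g in(.17,.16): goal(([.42,g,o["position"][2]],Ro.from_quat(o["ee_rot"])))
E
```

```text
[ 0.3801  0.6873 -1.0552  1.596   0.6238  1.2312 -0.8205] [0.591  0.1872 0.1001] 0.6420146899869795
row [0. 0. 0.] [-0.0219 -0.1704  0.    ] norm 0.0 0.172
row [0. 0. 0.] [-0.0319 -0.1702 -0.    ] norm 0.0 0.173
```

Emit:
play_rows(
  plan=[0, 0, 0, -0.01, -0.055, 0, 0.4, 0, 0, 0, -0.02, -0.11, 0, 0.4, 0, 0, 0, -0.032, -0.17, 0, 0.4, 0, 0, 0, -0.032, -0.17, 0, 0.4, 0, 0, 0, -0.032, -0.17, 0.03, 0.4, 0, 0, 0, -0.032, -0.17, 0.06, 0.4, 0, 0, 0, -0.032, -0.17, 0.07, 0.4, 0, 0, 0, -0.032, -0.17, 0.0745, 0.4, 0, 0, 0, -0.032, -0.17, 0.0765, 0.4, 0, 0, 0, -0.032, -0.17, 0.0765, 0.4],
)

```text
clock: 36.42
position: [0.4186, 0.1595, 0.0253]
ee_rot: [0.717, 0.697, -0.003, -0.0]
ft_force: [-27.8, -16.4, 69.0]
grip_width: 0.644
grasp_force: 73.1
```

Emit:
play_rows(
  plan=[0, 0, 0, 0, 0, -0.002, 0.4, 0, 0, 0, 0, 0, -0.002, 0.4],
)

```text
clock: 36.67
position: [0.4201, 0.1601, 0.0254]
ee_rot: [0.717, 0.697, -0.0, -0.001]
ft_force: [-4.6, -1.7, 15.3]
grip_width: 0.651
grasp_force: 66.7
```

Release, rise, and back off to the tilted approach.

Emit:
play_rows(
  plan=[0, 0, 0, 0, 0, 0, 0.7, 0, 0, 0, 0, 0, 0, 1, 0, 0, 0, 0, 0, 0, 1, 0, 0, 0, 0, 0, 0, 1, 0, 0, 0, 0, 0, 0, 1, 0, 0, 0, 0, 0, -0.03, 1, 0, 0, 0, 0, 0, -0.08, 1, 0, 0, 0, 0, 0, -0.13, 1, 0, 0, 0, -0.06, 0, -0.16, 1, 0, 0, 0, -0.08, 0, -0.18, 1, 0, 0, 0, -0.08, 0, -0.18, 1, 0, 0, 0, -0.08, 0, -0.18, 1],
)

```text
clock: 38.17
position: [0.4177, 0.0784, 0.2043]
ee_rot: [0.718, 0.696, -0.001, 0.0]
ft_force: [-0.2, -0.7, 0.2]
grip_width: 0.999
grasp_force: 0.0
```

```bash
python3 - <<'E'
from h import *
o=status.get_obs();print(o["joint_pos"],o["position"])
m=viewer.camera_model("wrist");im=viewer.camera("wrist");cv2.imwrite("pics/w6.png",im[:,:,::-1])
J=jars(im,m)
for j in J:print(*j)
p=pick(J[0][0],J[0][1],.11);print(p[0]);goal(p)
E
```

```text
[ 1.1819 -0.1177 -1.3622  1.9586 -0.1214  1.212  -0.1657] [0.4177 0.0784 0.2043]
[0.4212 0.1717] -91.7087211013862 [66.0596 53.5253] 3
[0.4185 0.081  0.0916]
row [-0.2 52.   0. ] [0.0016 0.0014 0.1123] norm 52.0 0.112
```

View pics/w6.png

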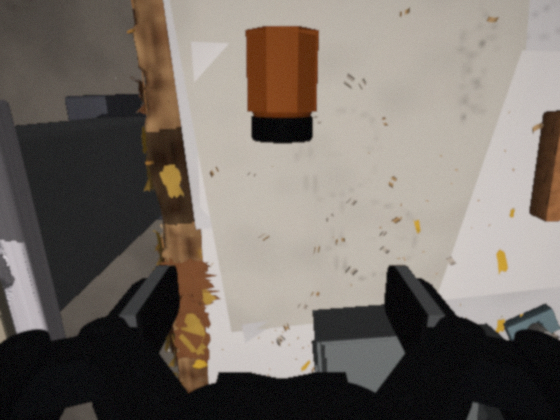

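Emit:
play_rows(
  plan=[0, 10, 0, 0, 0.001, 0.01, 1, 0, 20, 0, 0, 0.001, 0.03, 1, 0, 30, 0, 0, 0.001, 0.05, 1, 0, 40, 0, 0, 0.001, 0.08, 1, 0, 52, 0, 0.0015, 0.0015, 0.112, 1, 0, 52, 0, 0.0015, 0.0015, 0.112, 1, 0, 52, 0, 0.0015, 0.0015, 0.112, 1, 0, 52, 0, 0.0015, 0.0015, 0.112, 1],
)

```text
clock: 39.22
position: [0.4187, 0.0821, 0.0925]
ee_rot: [0.644, 0.627, 0.313, -0.307]
ft_force: [1.1, -0.3, -0.1]
grip_width: 1.0
grasp_force: 0.0
```

```bash
python3 - <<'E'
from h import *
o=status.get_obs();print(o["joint_pos"],o["position"])
m=viewer.camera_model("wrist");im=viewer.camera("wrist")
for j in jars(im,m):print(*j)
goal(pick([.421,.172],-91.7,0))
E
```

```text
[ 1.2137  0.5712 -1.0193  2.1055 -0.4928  0.9859  0.5274] [0.4187 0.0821 0.0925]
[0.4214 0.1777] -92.18243836813456 [80.9124 53.9762] 3
row [-0.3  0.   0.1] [-0.0011  0.      0.1102] norm 0.0 0.11
```

Emit:
play_rows(
  plan=[0, 0, 0, -0.001, 0, 0.03, 1, 0, 0, 0, -0.001, 0, 0.06, 1, 0, 0, 0, -0.001, 0, 0.085, 1, 0, 0, 0, -0.001, 0, 0.1, 1, 0, 0, 0, -0.001, 0, 0.11, 1, 0, 0, 0, -0.001, 0, 0.11, 0.4, 0, 0, 0, -0.001, 0, 0.11, 0.4, 0, 0, 0, -0.001, 0, 0.11, 0.4, 0, 0, 0, -0.001, 0, 0.11, 0.4, 0, 0, 0, -0.001, 0, 0.11, 0.4, 0, 0, 0, 0.022, 0, 0.092, 0.4, 0, 0, 0, 0.052, 0, 0.069, 0.4, 0, 0, 0, 0.078, 0, 0.048, 0.4, 0, 0, 0, 0.078, 0, 0.048, 0.4],
  squeeze=60,
)

```text
clock: 41.02
position: [0.4221, 0.1659, 0.1248]
ee_rot: [0.645, 0.627, 0.314, -0.305]
ft_force: [-0.3, -0.9, -1.6]
grip_width: 0.646
grasp_force: 64.2
```

```bash
python3 - <<'E'
from h import *
from scipy.spatial.transform import Slerp
o=status.get_obs();print(o["joint_pos"],o["position"],o["grip_width"])
p,Q=pick([.421,.172],-91.7,0)
P,S=place(.095,.15)
M=Slerp([0,1],Ro.concatenate([Q,S]))
goal(([.44,.1,.22],M(.25)),([.47,0.03,.26],M(.5)),([.50,-.03,.26],M(1)),(P,S))
E
```

```text
[ 1.1608  0.4929 -1.154   2.1504 -0.6013  0.8964  0.432 ] [0.4221 0.1659 0.1248] 0.6462144646628168
row [  0.1 -22.4  -1.4] [ 0.0345  0.0197 -0.1102] norm 22.0 0.117
row [  0.3 -44.8  -2.9] [ 0.0233  0.0517 -0.1892] norm 45.0 0.198
row [  0.7 -89.8  -5.8] [-0.0132  0.0834 -0.2358] norm 90.0 0.25
row [  0.7 -89.8  -5.8] [-0.1229  0.0925 -0.2672] norm 90.0 0.308
```

Emit:
play_rows(
  plan=[0, -10, 0, 0.015, 0.01, -0.055, 0.4, 0, -22.4, -1.4, 0.034, 0.02, -0.11, 0.4, 0, -22.4, -1.4, 0.034, 0.02, -0.11, 0.4, 0, -33, -2, 0.03, 0.035, -0.15, 0.4, 0.3, -44.8, -2.9, 0.023, 0.052, -0.189, 0.4, 0.3, -44.8, -2.9, 0.023, 0.052, -0.189, 0.4, 0.4, -55, -3.5, 0.015, 0.06, -0.2, 0.4, 0.5, -65, -4, 0.005, 0.07, -0.21, 0.4, 0.6, -75, -5, -0.005, 0.078, -0.225, 0.4, 0.7, -89.8, -5.8, -0.013, 0.083, -0.236, 0.4, 0.7, -89.8, -5.8, -0.013, 0.083, -0.236, 0.4, 0.7, -89.8, -5.8, -0.013, 0.083, -0.236, 0.4, 0.7, -89.8, -5.8, -0.07, 0.088, -0.25, 0.4, 0.7, -89.8, -5.8, -0.123, 0.0925, -0.267, 0.4, 0.7, -89.8, -5.8, -0.123, 0.0925, -0.267, 0.4, 0.7, -89.8, -5.8, -0.123, 0.0925, -0.267, 0.4, 0.7, -89.8, -5.8, -0.123, 0.0925, -0.267, 0.4],
)

```text
clock: 43.15
position: [0.5062, -0.1209, 0.1914]
ee_rot: [0.647, 0.691, -0.222, 0.235]
ft_force: [-0.0, -0.7, -1.4]
grip_width: 0.649
grasp_force: 64.6
```

```bash
python3 - <<'E'
from h import *
o=status.get_obs();print(o["joint_pos"],o["position"],o["grip_width"])
goal(place(0.095,.01),place(0.095,.001))
im=viewer.camera("side");cv2.imwrite("pics/s6.png",cv2.resize(im[130:370,100:380,::-1],(700,600)))
E
```

```text
[ 0.6878  0.3504 -1.0706  1.8898  0.9314  1.4531 -0.6269] [ 0.5062 -0.1209  0.1914] 0.6492977315605658
row [ 0.  -0.3  0.2] [0.0832 0.0004 0.1105] norm 0.0 0.138
row [ 0.  -0.3  0.2] [0.0887 0.0004 0.1176] norm 0.0 0.147
```

View pics/s6.png

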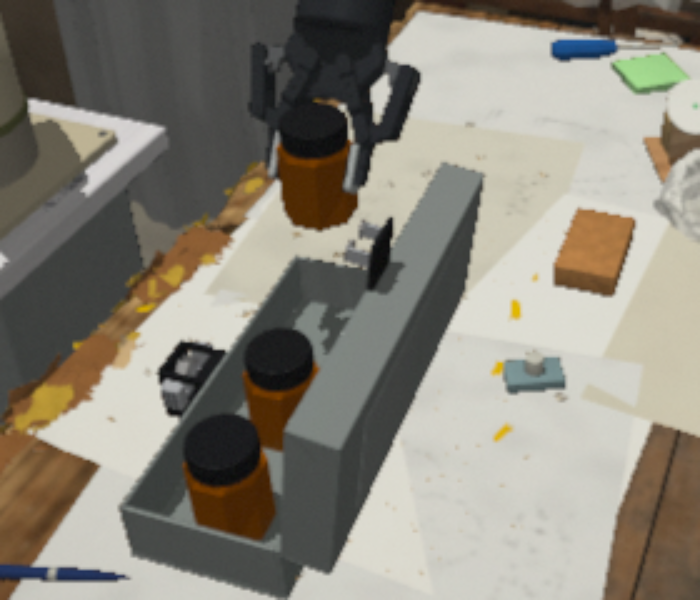

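Emit:
play_rows(
  plan=[0, 0, 0, 0.025, 0, 0.033, 0.4, 0, 0, 0, 0.05, 0, 0.066, 0.4, 0, 0, 0, 0.07, 0, 0.093, 0.4, 0, 0, 0, 0.083, 0, 0.11, 0.4, 0, 0, 0, 0.0887, 0, 0.1175, 0.4, 0, 0, 0, 0.0905, 0, 0.1195, 0.4, 0, 0, 0, 0.0905, 0, 0.1195, 0.4],
)

```text
clock: 44.08
position: [0.5062, -0.1234, 0.0418]
ee_rot: [0.647, 0.69, -0.222, 0.236]
ft_force: [0.2, -0.6, -1.1]
grip_width: 0.649
grasp_force: 65.0
```

Emit:
play_rows(
  plan=[0, 0, 0, 0.0006, 0, 0.0008, 0.4, 0, 0, 0, 0.0012, 0, 0.0016, 0.4, 0, 0, 0, 0.0012, 0, 0.0016, 0.4],
)

```text
clock: 44.45
position: [0.5061, -0.1236, 0.0407]
ee_rot: [0.647, 0.69, -0.223, 0.237]
ft_force: [-5.2, 3.0, 9.9]
grip_width: 0.643
grasp_force: 66.3
```

Emit:
play_rows(
  plan=[0, 0, 0, 0, 0, 0, 0.72, 0, 0, 0, 0, 0, 0, 0.78, 0, 0, 0, 0, 0, 0, 0.78, 0, 0, 0, 0, 0, 0, 0.78, 0, 0, 0, 0, 0, -0.015, 0.78, 0, 0, 0, 0, 0, -0.035, 0.78, 0, 0, 0, 0, 0, -0.06, 0.78, 0, 0, 0, 0, 0, -0.1, 0.78, 0, 0, 0, 0, 0, -0.15, 0.78, 0, 0, 0, 0, 0, -0.2, 0.78, 0, 0, 0, 0, 0, -0.26, 0, 0, 0, 0, 0, 0, -0.26, 0],
)

```text
clock: 45.95
position: [0.4964, 0.0404, 0.2486]
ee_rot: [0.646, 0.692, -0.219, 0.237]
ft_force: [0.8, -0.3, -0.5]
grip_width: 0.366
grasp_force: 0.0
```

```bash
cat >> h.py <<'E'
HX,HZ=.062,.055
def tip(phi,dr=.002,dn=0):
    "case x,z of the fingertip bottom centre (22 mm wide, tool down) in the tongue corner"
    r=.128+.011*abs(np.cos(phi))+dr; n=.006+.011*np.sin(phi)+dn
    return HX-r*np.cos(phi)+n*np.sin(phi), HZ+r*np.sin(phi)+n*np.cos(phi)
def lidpose(phi,**k):
    x,z=tip(phi,**k); cx=Ro.from_euler("z",YAW).apply([1,0,0])
    return case(x,0,z+.014), tool([0,0,-1],cx)
E
python3 - <<'E'
from h import *
o=status.get_obs();print(o["joint_pos"],o["position"])
im=viewer.camera("side");cv2.imwrite("pics/s7.png",im[:,:,::-1])
m=viewer.camera_model("side")
for ph in(1.7,1.6,1.5):
  for y in(-.018,.018):
    f=lambda r,n:case(HX-r*np.cos(ph)+n*np.sin(ph),y,HZ+r*np.sin(ph)+n*np.cos(ph))
    print(ph,proj(m,f(.168,.006)).round(),end=" ")
print([ (round(p,2),lidpose(p)[0]) for p in (1.7,1.2,.8,.4,0)])
cv2.imwrite("pics/s7.png",cv2.resize(im[130:370,100:380,::-1],(700,600)))
E
```

```text
[ 0.3932  0.4052 -1.1367  1.7334  0.8496  1.7248 -0.8071] [0.4964 0.0404 0.2486]
1.7 [250. 229.] 1.7 [258. 217.] 1.6 [241. 227.] 1.6 [248. 214.] 1.5 [231. 225.] 1.5 [239. 213.] [(1.7, array([ 0.6135, -0.205 ,  0.1971])), (1.2, array([ 0.5465, -0.2092,  0.1998])), (0.8, array([ 0.4941, -0.2125,  0.1774])), (0.4, array([ 0.4551, -0.215 ,  0.133 ])), (0, array([ 0.4392, -0.216 ,  0.075 ]))]
```

View pics/s7.png

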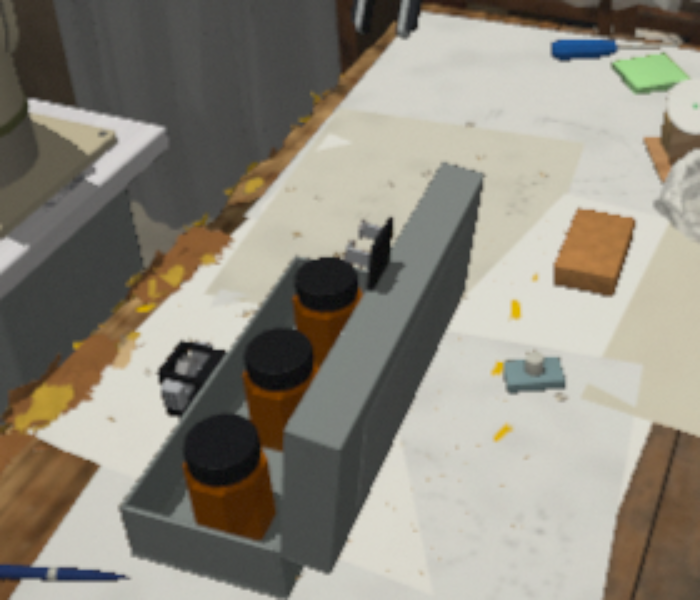

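```bash
python3 - <<'E'
s=open("h.py").read()
s=s.replace("r=.128+.011*abs","r=.128+.0145*abs").replace("n=.006+.011*","n=.006+.0145*").replace("tool([0,0,-1],cx)\n","tool([0,0,-1],np.cross([0,0,1],cx))\n").replace("cos(phi))+dr;","cos(phi))+dr;")
open("h.py","w").write(s)
E
python3 - <<'E'
from h import *
p,Q=lidpose(1.7); print(p)
goal(([.53,0,.32],Q),([p[0]+.01,p[1],.32],Q),(p+[.01,0,.06],Q),(p+[.01,0,.0],Q))
E
```

```text
[ 0.617  -0.2048  0.1971]
row [ 0.1 37.7  0.3] [-0.0769  0.0313 -0.0335] norm 38.0 0.089
row [ 0.1 37.7  0.3] [-0.2436  0.1142  0.0956] norm 38.0 0.286
row [ 0.1 37.7  0.3] [-0.2051  0.1141  0.1453] norm 38.0 0.276
row [ 0.1 37.7  0.3] [-0.1684  0.1141  0.1928] norm 38.0 0.28
```

Emit:
play_rows(
  plan=[0, 15, 0, -0.04, 0.015, -0.04, 0, 0, 37.7, 0, -0.077, 0.031, -0.034, 0, 0, 37.7, 0, -0.077, 0.031, -0.034, 0, 0, 37.7, 0, -0.077, 0.031, -0.034, 0, 0, 37.7, 0, -0.13, 0.058, 0.008, 0, 0, 37.7, 0, -0.185, 0.085, 0.05, 0, 0, 37.7, 0, -0.244, 0.114, 0.096, 0, 0, 37.7, 0, -0.244, 0.114, 0.096, 0, 0, 37.7, 0, -0.244, 0.114, 0.096, 0, 0, 37.7, 0, -0.205, 0.114, 0.145, 0, 0, 37.7, 0, -0.205, 0.114, 0.145, 0, 0, 37.7, 0, -0.205, 0.114, 0.145, 0],
)

```text
clock: 47.5
position: [0.626, -0.2073, 0.2572]
ee_rot: [0.684, 0.73, -0.001, 0.0]
ft_force: [-0.9, 0.7, 1.3]
grip_width: 0.002
grasp_force: 0.0
```

```bash
python3 - <<'E'
from h import *
o=status.get_obs();print(o["joint_pos"],o["position"])
p,Q=lidpose(1.7)
goal((p+[.008,0,.06],Q),(p+[.008,0,.004],Q))
im=viewer.camera("side");cv2.imwrite("pics/s8.png",cv2.resize(im[60:300,130:410,::-1],(700,600)))
E
```

```text
[ 0.9517  0.6393 -1.1104  1.2984  0.5664  1.533  -0.0259] [ 0.626  -0.2073  0.2572]
row [-0.1  0.1  0.1] [ 0.0026 -0.0009  0.    ] norm 0.0 0.003
row [-0.1  0.1  0.1] [ 0.0027 -0.0008  0.056 ] norm 0.0 0.056
```

View pics/s8.png

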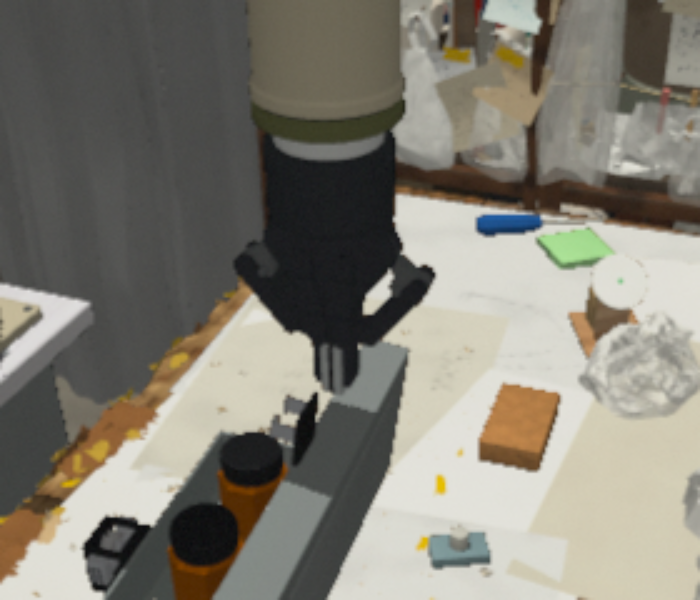

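Emit:
play_rows(
  plan=[0, 0, 0, 0.0027, -0.001, 0.02, 0, 0, 0, 0, 0.0027, -0.001, 0.04, 0, 0, 0, 0, 0.0027, -0.001, 0.056, 0, 0, 0, 0, 0.0027, -0.001, 0.056, 0],
)

```text
clock: 48.05
position: [0.6238, -0.2052, 0.1974]
ee_rot: [0.684, 0.729, -0.002, -0.001]
ft_force: [-0.3, -0.7, -0.2]
grip_width: 0.001
grasp_force: 0.0
```

```bash
python3 - <<'E'
from h import *
for a in np.arange(1.65,-.01,-.11): goal(lidpose(a,dr=.004))
E
```

```text
row [-0.3  0.1  0.1] [ 0.0009 -0.0131 -0.0026] norm 0.0 0.013
row [-0.3  0.1  0.1] [ 0.0009 -0.0276 -0.0044] norm 0.0 0.028
row [-0.3  0.1  0.1] [ 0.0009 -0.0427 -0.0069] norm 0.0 0.043
row [-0.3  0.1  0.1] [ 0.0009 -0.0582 -0.0076] norm 0.0 0.059
row [-0.3  0.1  0.1] [ 0.001  -0.0741 -0.0064] norm 0.0 0.074
row [-0.3  0.1  0.1] [ 0.001  -0.09   -0.0032] norm 0.0 0.09
row [-0.3  0.1  0.1] [ 0.001  -0.1056  0.002 ] norm 0.0 0.106
row [-0.3  0.1  0.1] [ 0.001  -0.1207  0.0093] norm 0.0 0.121
row [-0.3  0.1  0.1] [ 0.0011 -0.1349  0.0184] norm 0.0 0.136
row [-0.3  0.1  0.1] [ 0.0011 -0.148   0.0295] norm 0.0 0.151
row [-0.3  0.1  0.1] [ 0.0011 -0.1597  0.0422] norm 0.0 0.165
row [-0.3  0.1  0.1] [ 0.0012 -0.1698  0.0565] norm 0.0 0.179
row [-0.3  0.1  0.1] [ 0.0012 -0.178   0.072 ] norm 0.0 0.192
row [-0.3  0.1  0.1] [ 0.0012 -0.1841  0.0885] norm 0.0 0.204
row [-0.3  0.1  0.1] [ 0.0012 -0.1881  0.1058] norm 0.0 0.216
row [-0.3  0.1  0.1] [ 0.0013 -0.1898  0.1234] norm 0.0 0.226
```

Emit:
play_rows(
  plan=[0, 0, 0, 0.001, -0.007, -0.001, 0, 0, 0, 0, 0.001, -0.013, -0.0025, 0, 0, 0, 0, 0.001, -0.02, -0.0035, 0, 0, 0, 0, 0.001, -0.028, -0.0045, 0, 0, 0, 0, 0.001, -0.035, -0.006, 0, 0, 0, 0, 0.001, -0.043, -0.007, 0, 0, 0, 0, 0.001, -0.05, -0.0075, 0, 0, 0, 0, 0.001, -0.058, -0.0075, 0, 0, 0, 0, 0.001, -0.066, -0.007, 0, 0, 0, 0, 0.001, -0.074, -0.0065, 0, 0, 0, 0, 0.001, -0.082, -0.005, 0, 0, 0, 0, 0.001, -0.09, -0.003, 0, 0, 0, 0, 0.001, -0.098, -0.001, 0, 0, 0, 0, 0.001, -0.106, 0.002, 0, 0, 0, 0, 0.001, -0.113, 0.0055, 0, 0, 0, 0, 0.001, -0.121, 0.009, 0, 0, 0, 0, 0.001, -0.121, 0.009, 0],
)

```text
clock: 50.18
position: [0.5029, -0.212, 0.1902]
ee_rot: [0.684, 0.729, -0.002, -0.001]
ft_force: [1.1, 1.0, -0.4]
grip_width: -0.002
grasp_force: 0.8
```

```bash
python3 - <<'E'
from h import *
o=status.get_obs();print(o["joint_pos"],o["position"])
im=viewer.camera("side");cv2.imwrite("pics/s9.png",cv2.resize(im[60:300,130:410,::-1],(700,600)))
for a in np.arange(.88,-.01,-.11): goal(lidpose(max(a,0),dr=.004))
E
```

```text
[ 1.2961  0.4674 -1.2275  1.6984  0.4575  1.3073  0.0409] [ 0.5029 -0.212   0.1902]
row [-0.2  0.1  0.1] [ 0.0001 -0.      0.0017] norm 0.0 0.002
row [-0.2  0.1  0.1] [ 0.0001 -0.0143  0.0108] norm 0.0 0.018
row [-0.2  0.1  0.1] [ 0.0001 -0.0274  0.0218] norm 0.0 0.035
row [-0.2  0.1  0.1] [ 0.0002 -0.0391  0.0346] norm 0.0 0.052
row [-0.2  0.1  0.1] [ 0.0002 -0.0492  0.0488] norm 0.0 0.069
row [-0.2  0.1  0.1] [ 0.0002 -0.0574  0.0643] norm 0.0 0.086
row [-0.2  0.1  0.1] [ 0.0003 -0.0636  0.0808] norm 0.0 0.103
row [-0.2  0.1  0.1] [ 0.0003 -0.0676  0.0981] norm 0.0 0.119
row [-0.2  0.1  0.1] [ 0.0003 -0.0694  0.1157] norm 0.0 0.135
```

View pics/s9.png

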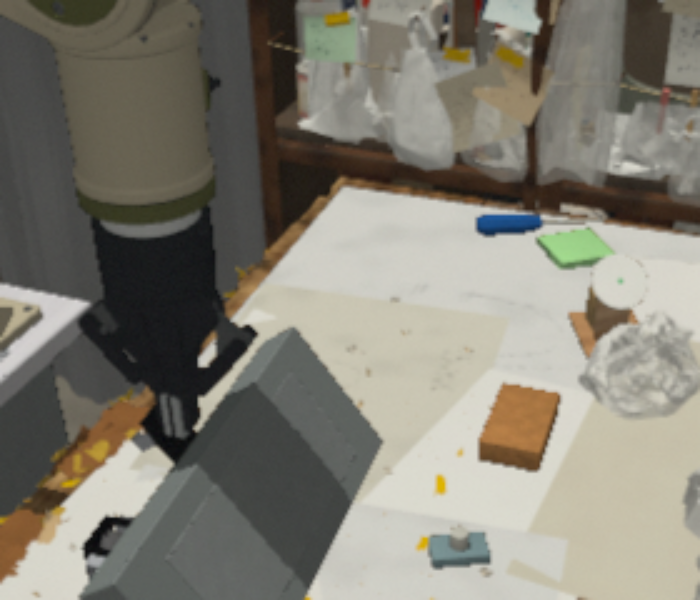

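Emit:
play_rows(
  plan=[0, 0, 0, 0, -0.007, 0.006, 0, 0, 0, 0, 0, -0.014, 0.011, 0, 0, 0, 0, 0, -0.021, 0.016, 0, 0, 0, 0, 0, -0.027, 0.022, 0, 0, 0, 0, 0, -0.033, 0.028, 0, 0, 0, 0, 0, -0.039, 0.0345, 0, 0, 0, 0, 0, -0.044, 0.042, 0, 0, 0, 0, 0, -0.049, 0.049, 0, 0, 0, 0, 0, -0.053, 0.0565, 0, 0, 0, 0, 0, -0.057, 0.064, 0, 0, 0, 0, 0, -0.061, 0.072, 0, 0, 0, 0, 0, -0.0635, 0.08, 0, 0, 0, 0, 0, -0.0655, 0.089, 0, 0, 0, 0, 0, -0.0675, 0.098, 0, 0, 0, 0, 0, -0.0675, 0.098, 0],
)

```text
clock: 52.1
position: [0.4355, -0.2163, 0.092]
ee_rot: [0.684, 0.73, -0.002, -0.001]
ft_force: [0.4, -0.2, 1.6]
grip_width: -0.001
grasp_force: 1.2
```

```bash
python3 - <<'E'
from h import *
o=status.get_obs();print(o["joint_pos"],o["position"])
goal(lidpose(.0,dr=.004))
E
```

```text
[ 1.4154  0.4567 -1.2175  1.9442  0.4892  1.0861  0.0542] [ 0.4355 -0.2163  0.092 ]
row [-0.2  0.1  0.1] [ 0.0001 -0.0017  0.017 ] norm 0.0 0.017
```

Now press home in small steps.

Emit:
play_rows(
  plan=[0, 0, 0, 0, -0.001, 0.005, 0, 0, 0, 0, 0, -0.002, 0.01, 0, 0, 0, 0, 0, -0.002, 0.014, 0, 0, 0, 0, 0, -0.002, 0.016, 0, 0, 0, 0, 0, -0.002, 0.0165, 0, 0, 0, 0, 0, -0.002, 0.0165, 0],
)

```text
clock: 52.85
position: [0.4348, -0.2168, 0.077]
ee_rot: [0.684, 0.73, -0.002, 0.001]
ft_force: [-1.8, 1.0, 15.7]
grip_width: -0.002
grasp_force: 8.4
```

Emit:
play_rows(
  plan=[0, 0, 0, 0, 0, 0.001, 0, 0, 0, 0, 0, 0, 0.002, 0, 0, 0, 0, 0, 0, 0.002, 0],
)

```text
clock: 53.22
position: [0.4348, -0.2168, 0.0746]
ee_rot: [0.684, 0.73, -0.001, 0.0]
ft_force: [1.9, 0.3, 5.5]
grip_width: 0.003
grasp_force: 3.0
```

Emit:
play_rows(
  plan=[0, 0, 0, 0, 0, 0.001, 0, 0, 0, 0, 0, 0, 0.0015, 0, 0, 0, 0, 0, 0, 0.0015, 0],
)

```text
clock: 53.6
position: [0.4348, -0.2168, 0.0735]
ee_rot: [0.684, 0.729, -0.002, 0.0]
ft_force: [-1.2, 0.6, 13.1]
grip_width: 0.002
grasp_force: 6.9
```

Emit:
play_rows(
  plan=[0, 0, 0, 0, 0, 0.001, 0, 0, 0, 0, 0, 0, 0.001, 0, 0, 0, 0, 0, 0, 0.001, 0],
)

```text
clock: 53.98
position: [0.4349, -0.2168, 0.0733]
ee_rot: [0.684, 0.73, -0.002, 0.001]
ft_force: [-5.8, 1.1, 27.6]
grip_width: -0.001
grasp_force: 13.9
```

Emit:
play_rows(
  plan=[0, 0, 0, 0, 0, -0.003, 0, 0, 0, 0, 0, 0, -0.01, 0, 0, 0, 0, 0, 0, -0.03, 0, 0, 0, 0, 0, 0, -0.07, 0, 0, 0, 0, 0.03, 0, -0.12, 0, 0, 0, 0, 0.08, 0, -0.18, 0, 0, 0, 0, 0.14, 0, -0.2, 0, 0, 0, 0, 0.2, 0, -0.2, 0, 0, 0, 0, 0.2, 0, -0.2, 0, 0, 0, 0, 0.2, 0, -0.2, 0, 0, 0, 0, 0.2, 0, -0.2, 0],
)

```text
clock: 55.35
position: [0.4216, -0.0169, 0.2713]
ee_rot: [0.684, 0.73, -0.002, -0.0]
ft_force: [-0.1, -0.4, 0.4]
grip_width: -0.005
grasp_force: 0.0
```

```bash
python3 - <<'E'
from h import *
o=status.get_obs();print(o["joint_pos"],o["position"],o["ft_force"])
a,b=viewer.camera("side"),viewer.camera("scene")
x=cv2.imread("pics/side0.png")[:,:,::-1];y=cv2.imread("pics/scene0.png")[:,:,::-1]
r=np.hstack([cv2.resize(a[200:360,125:285],(400,400)),cv2.resize(b[125:285,285:445],(400,400))])
cv2.imwrite("pics/f.png",r[:,:,::-1])
for p,q,s in((a,x,np.s_[205:360,130:285]),(b,y,np.s_[125:245,290:430])): print((cv2.absdiff(p,q)[s].max(2)>25).sum())
E
```

```text
[ 1.5242 -0.3651 -1.2842  1.8638 -0.3515  1.3989  0.3871] [ 0.4216 -0.0169  0.2713] [-0.0667 -0.4445  0.3571]
342
674
```

View pics/f.png

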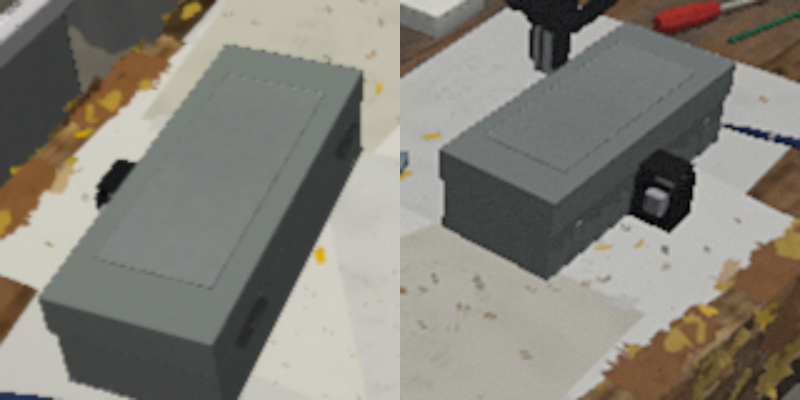

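The picture shows the lid shut and staying shut, with the near button out again at (655,198). Nothing is touching the case.

```bash
python3 -c "
from workcell import manip
print(manip.hand_in())"
```

```text
the job is handed in; nothing more can be done
None
```

I stood all three jars upright in the tray, lowered the lid and pressed it until the latch caught, and it stayed shut after the arm backed off. I handed the job in at about 55 s; pressing one jar onto the bench briefly read 69 N at the wrist, below the 120 N limit.

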